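Re-card a slotted board rack on an electronics bench

TASK

Pull the power lever fully over towards you to switch the rack off, then take the long blanking plate out of its slot and lean it on the wooden rest, its foot behind the stop lip and its back on the rail, and slip every circuit board lying on the bench into a slot of its own, fully home, with its pull tab facing the robot. When all that is done push the lever fully back to on; do not knock over the glass valves.

Things in the scene. Friction and masses are not known exactly. Their poses are not given: they have to be found in the camera images.
- board1: Green circuit board, flat plate 70 x 48 x 4 mm, 60 g, lying flat, with an aluminium pull tab at the end near the robot. Origin: centre of the underside; own x along the 70 mm to the foot edge (+35 mm), z out of the tab-side face. The tab (26 wide, 4 thick, 42 mm long) is bent up 60 deg from the plate: from (-34, 0, 2) along (-0.50, 0, 0.87) to (-55, 0, 38) mm, outward past the end
- board2: As board1. Two to four of the four boards are present. The tab overhangs the bench: 60 deg of open space between its outer side and the bench. Pinch it through its 4 mm thickness, near its free end, tilted 30 deg from straight down. Black parts 3 mm high on the upper face near the tab
- board3: As board1, or absent
- board4: As board1, or absent
- board1_foot (a point): Middle of board1's plain foot edge (brass strip), mid-thickness; at (35, 0, 2) mm of its body
- board2_foot (a point): Middle of board2's plain foot edge (brass strip), mid-thickness; at (35, 0, 2) mm of its body
- board3_foot (a point): Middle of board3's plain foot edge (brass strip), mid-thickness; at (35, 0, 2) mm of its body
- board4_foot (a point): Middle of board4's plain foot edge (brass strip), mid-thickness; at (35, 0, 2) mm of its body
- blank: Long bare aluminium blanking plate, 100 x 48 x 4 mm, 80 g, with the same tab; at the start it stands in a slot, tab towards the robot. Origin: centre of the face away from the tab; own x along the 100 mm to the foot (+50 mm), z out of the tab-side face; the tab runs 42 mm from (-49, 0, 2) mm along (-0.50, 0, 0.87)
- blank_foot (a point): Middle of the blanking plate's foot edge, mid-thickness; at (50, 0, 2) mm of its body
- rack: Fixed aluminium rack, 366 mm wide along y: a row of four narrow slots, pitch 78 mm, open on top. Origin on the bench under the row; x points away from the robot. Slots lean 20 deg, tops away from the robot (into a slot: (-0.34, 0, -0.94)); 9 mm across, 54 to 56 mm wide; floor 16 mm above the bench; front wall 44 mm, back wall 56 mm deep along the slope. A board home in a slot stands 26 mm out of it
- slot0 (a point): Centre of the floor of slot 0, at y = -117 mm of the rack, z = 16 mm; axes as the rack's
- slot1 (a point): Centre of the floor of slot 1, at y = -39 mm of the rack, z = 16 mm; axes as the rack's
- slot2 (a point): Centre of the floor of slot 2, at y = 39 mm of the rack, z = 16 mm; axes as the rack's
- slot3 (a point): Centre of the floor of slot 3, at y = 117 mm of the rack, z = 16 mm; axes as the rack's
- rest: Fixed leaning rest: wooden base 100 x 100 mm, top 10 mm above the bench; stop lip 10 mm high along its front, inner face at x = -8 mm; steel rail, radius 5 mm, along y at x = 41, z = 73 mm, between posts at y = +-42 mm. Origin on the bench under the foot line; x points away from the robot. A plate with its foot on the foot line and its back on the rail leans 28 deg from vertical
- rest_foot (a point): Middle of the foot line, on top of the rest's base, 8 mm behind the lip's inner face; axes as the rest's
- power (a joint): Power lever, hinged about its block's y axis: 0 = fully towards the robot (off), 1.0 rad = fully away (on); 0.5 rad either side of upright. Friction holds it where left; under 2 N moves it. Starts on
- power_tip (a point): Centre of the lever's black ball (radius 13 mm), 80 mm from the pivot on a 10 mm rod
- power_base: Fixed block under the lever, 70 x 50 x 25 mm; origin at its underside's centre, pivot 22 mm above; x points from off to on
- valve1: Glass radio valve standing on the bench, 32 mm across, 85 mm tall, a bystander; origin at its underside
- valve2: Glass radio valve standing on the bench, 32 mm across, 75 mm tall, a bystander; origin at its underside

How it is judged:
By the outcome, as a careful person would: the job done as asked, in the order asked, and still so for the second after the job is handed in, with the robot touching nothing.
Of board1, board2, board3, board4 only 2 to 4 are there at a start; the rules pass over those that are not, and their reading is None.
At some moment in a run one of board1, board2, board3, board4 may be knocked a few centimetres aside while the robot is not near it.
It also fails if it takes over 210 s, if anything falls off the work surface, if the arm or the gripper's body presses on something with over 40 N, if the wrist force passes 120 N, or if a joint passes its speed limit or range.

ROBOT

A 6-joint arm with a two-finger parallel gripper is mounted at the origin on the work surface. World frame = base frame: x ahead of the robot, y to its left, z up, the work surface at z = 0. Lengths are in m, angles in rad, forces in N, time in s.
With the tool pointing down it reaches from about 0.3 to 0.875 m from the base axis. Payload 6.4 kg.
Tool frame: the origin (TCP) lies on the centre line of the jaws, within the pads' length; the fingertips stand 11 mm ahead of it and the grasp point (between the pads) lies 8 mm behind it; z points along the fingers, y is the line along which they close (so a half turn about z gives the same grasp; the last joint's range is limited). The gripper opens to 85 mm and grips with 20 to 120 N. Pads are 22 mm wide; open, the fingers measure 114 mm over their backs; the gripper's body (76 mm by 85 mm) begins 54 mm behind the grasp point. The pads swing forward as they close: fully open they stand 13 mm farther back than shut.
Start: joints at [1.102, 0.181, 1.607, -0, 1.354, -0.206], TCP at [0.149, 0.555, 0.242] pointing down, gripper open.
Joint ranges: [-2.99, 2.99], [-0.89, 2.07], [0.3, 2.58], [-1.14, 4.28], [0, 2.63], [-3.12, 3.12]. Speed limits (rad/s): [2.57, 2.57, 3.01, 3.14, 3.14, 3.14].

INTERFACE

Orientations are given as [roll, pitch, yaw] about the fixed x, y, z axes, in that order (R = Rz(yaw) Ry(pitch) Rx(roll)).
In Python, from station import bot, optics gives the robot as it stands.
- The arm moves only by the shell command python3 -m handwheel 'ROWS' [FORCE]. ROWS is JSON, a list of rows, each a list of 3 entries, a list of its own where there are three numbers: the shift along the tool's x, y, z in cm, then the turn, a rotation vector about the tool's x, y, z in degrees, then the closure, from 0 (fully open) to 1 (shut). In form: [[[x, y, z], [wx, wy, wz], gripper], ...]. A call has 1 to 12 rows; each row shifts and turns the commanded pose from where the row before left it, along the tool's axes as they then stand; what a row does not reach is not made up. A row lasts 1/8 s, in which the tool goes at most 62.5 mm and 10.7 degrees, less where a joint would pass 70% of its speed; a pose out of reach is approached as far as the arm can. A call is refused whole if a number of a shift passes 6.25 or a number of a turn 10.7, either way. A call with a gripper value outside its range is refused whole. The fingers move at their own pace and stop on an object; FORCE is the grip in N (left out, the last holds). Time passes only in rows, so rows that do not move let the fingers close. It gives the time, the measured TCP pose, the force, the opening and the grip force at its end, in the units of the state.
- bot.get_obs(): the state, without advancing time (a new reading comes with each control period).
- optics.capture(name): name is "side" or "top"; returns (picture, depth): 480x640x3 uint8, red, green, blue; 480x640 float32, m along the optical axis (not along the pixel's ray), 0 where there is no reading.
- optics.camera_params(name): a dict with "fx", "fy", "cx", "cy" (pixels), "view" (4x4, takes a point from world to camera coordinates). Camera axes: x right, y up, looking along -z (the intrinsics and any distortion apply to the point x, -y, -z); pixel columns grow to the right and rows downward; lengths in m; the calibration is good to about 2 mm. A picture is of the moment at which its call begins. camera_params takes no time and is no camera call.
- bot.close_job(): hands the job in; it is judged then, once.
The state is a dict: "time_s": time; "q": joint angles; "joint_vel": joint speeds; "joint_efforts": joint torques, N m; "position": TCP position; "orientation": TCP orientation; "ft_force": force on the tool from outside, world axes, zero at the start; "torque": the same for the moment, N m; "gripper_width": finger opening in m; "grasp_force": force on a finger pad.
Only numpy, scipy, OpenCV 4.12 (cv2) and the standard library are available. Lean on these libraries where they do the work, as an engineer would, in place of code of your own. Each camera call takes 0.05 s, during which the arm holds its last target. There are 200 camera calls.

## Working session

There is one attempt and no reset: what is moved stays moved. The work goes in short steps, Python scripts to look and compute and a shell command to move; the robot and the scene stay as the last step left them, time stands still between calls to the robot, and variables do not carry over. Pictures are saved under pics/ and viewed, at most 18 in all, crops included, and the job is handed in when it is done.

```bash
ls; mkdir -p pics; python3 - <<'E'
from station import bot, optics
import cv2,numpy as np
for n in("top","side"):
    p,d=optics.capture(n); cv2.imwrite(f"pics/{n}0.png",p[:,:,::-1]); np.save(f"pics/{n}0.npy",d)
    c=optics.camera_params(n); print(n,{k:np.round(v,4).tolist() if k=="view" else v for k,v in c.items()})
o=bot.get_obs();print(o)
E
```

```text
pics
top {'fx': 463.4706237236383, 'fy': 463.4706237236383, 'cx': 312.63989622183436, 'cy': 240.5000686089258, 'view': [[0.0187, -0.9998, -0.0005, -0.0264], [0.9944, 0.0185, 0.1041, -0.5503], [-0.104, -0.0025, 0.9946, -1.0432], [0.0, 0.0, 0.0, 1.0]]}
side {'fx': 433.0085871552823, 'fy': 433.0085871552823, 'cx': 324.84855986319883, 'cy': 237.7786312838959, 'view': [[0.995, -0.097, 0.0226, -0.5616], [0.0372, 0.5721, 0.8193, -0.0932], [-0.0924, -0.8144, 0.5729, -1.1462], [0.0, 0.0, 0.0, 1.0]]}
{'time_s': 0.1, 'q': array([ 1.10170391e+00,  1.81458369e-01,  1.60791747e+00, -3.24597252e-06,
        1.35381344e+00, -2.06313447e-01]), 'joint_vel': array([-1.07915526e-03, -1.52506716e-03, -2.74968311e-03, -2.86074307e-04,
        5.29894480e-05,  1.95111238e-03]), 'joint_efforts': array([-3.48931917e-04, -4.45881772e+01, -3.52237308e+01, -3.19380415e-04,
        4.12851557e-03,  2.42316997e-05]), 'position': array([0.14913129, 0.55481929, 0.24147438]), 'orientation': array([-3.14002925e+00, -3.23970463e-04,  2.87881413e+00]), 'ft_force': array([-0.0567911 , -0.20549398, -0.42466833]), 'torque': array([-0.00642876,  0.00552473, -0.00566406]), 'grasp_force': 0.0, 'gripper_width': 0.08535909928982255}
```

View pics/top0.png

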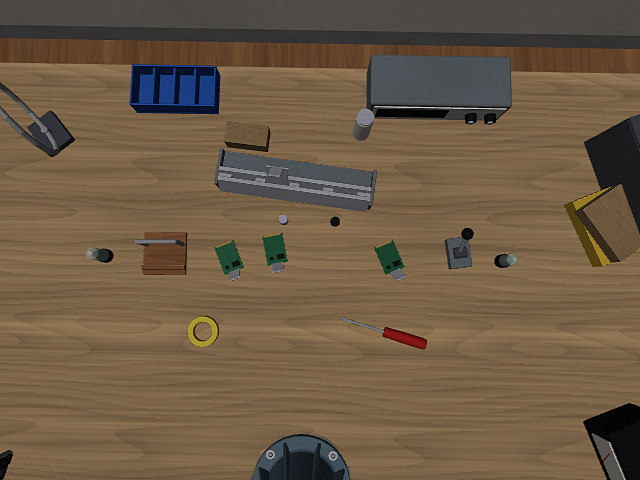

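View pics/side0.png

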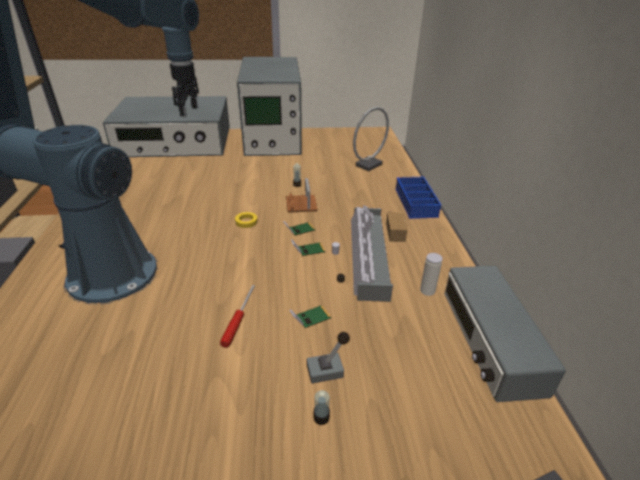

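The top view shows three boards at about (229,258), (274,250) and (390,259), with their tabs towards the robot. The blank is in the rack at (277,172), which looks like the second slot from the left. The rest is at (164,253), the lever ball at (467,233), and the valves at (100,255) and (506,261). I'll zoom in next.

```bash
cat > h.py <<'E'
from station import bot, optics
import cv2,numpy as np
from scipy.spatial.transform import Rotation as Ro
def P(n): return optics.camera_params(n)
def ray(n,u,v,c=None):
    c=c or P(n); V=np.array(c["view"]); R=V[:3,:3]; t=V[:3,3]
    d=np.array([(u-c["cx"])/c["fx"],-(v-c["cy"])/c["fy"],-1.])
    return -R.T@t, R.T@d      # origin, dir per unit depth
def onz(n,u,v,z):
    o,d=ray(n,u,v); return o+d*(z-o[2])/d[2]
def proj(n,p):
    c=P(n); V=np.array(c["view"]); q=V[:3,:3]@np.array(p)+V[:3,3]
    return np.array([c["cx"]+c["fx"]*q[0]/-q[2], c["cy"]+c["fy"]*q[1]/q[2]])
def cloud(n,d):
    c=P(n); V=np.array(c["view"]); v,u=np.mgrid[:480,:640]
    q=np.stack([(u-c["cx"])/c["fx"]*d,-(v-c["cy"])/c["fy"]*d,-d],-1)
    return (q-V[:3,3])@V[:3,:3]
E
python3 - <<'E'
from h import *
p=cv2.imread("pics/top0.png"); 
a=cv2.resize(p[145:285,85:245],None,fx=5,fy=5,interpolation=cv2.INTER_CUBIC)[:600]
a1=cv2.resize(p[145:285,205:405],None,fx=4,fy=4,interpolation=cv2.INTER_CUBIC)
cv2.imwrite("pics/c1.png",a1)
a2=cv2.resize(p[225:285,80:240],None,fx=5,fy=5,interpolation=cv2.INTER_CUBIC)
a3=cv2.resize(p[215:275,375:535],None,fx=5,fy=5,interpolation=cv2.INTER_CUBIC)
cv2.imwrite("pics/c2.png",np.vstack([a2,a3]))
d=np.load("pics/top0.npy"); C=cloud("top",d); np.save("pics/C.npy",C)
for n,uv in dict(b=(229,258),b2=(274,250),b3=(390,259),tab=(235,276),tab2=(278,268),tab3=(398,275),ball=(467,233),rail=(165,241),base=(165,258),v1=(92,254),v2=(510,259),bench=(300,300)).items(): print(n,C[uv[1],uv[0]].round(4))
E
```

```text
b [0.5079 0.1794 0.0086]
b2 [0.5287 0.0743 0.0086]
b3 [ 0.513  -0.1996  0.0017]
tab [ 0.4392 -0.0188  1.0948]
tab2 [0.4855 0.062  0.0324]
tab3 [ 0.4749 -0.2142  0.025 ]
ball [ 0.565  -0.3476  0.1061]
rail [0.5383 0.3091 0.0787]
base [0.5049 0.3286 0.0119]
v1 [0.5062 0.4652 0.0846]
v2 [ 0.5132 -0.4528  0.0724]
bench [0.413  0.0109 0.0015]
```

View pics/c1.png

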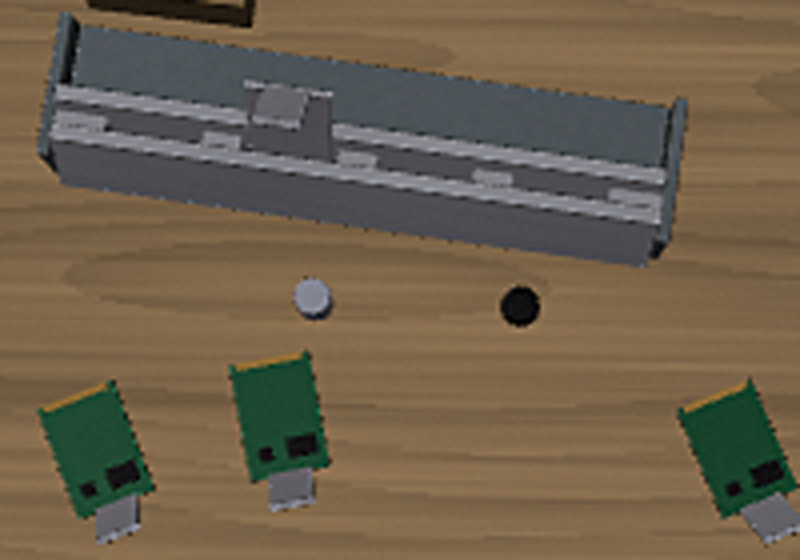

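View pics/c2.png

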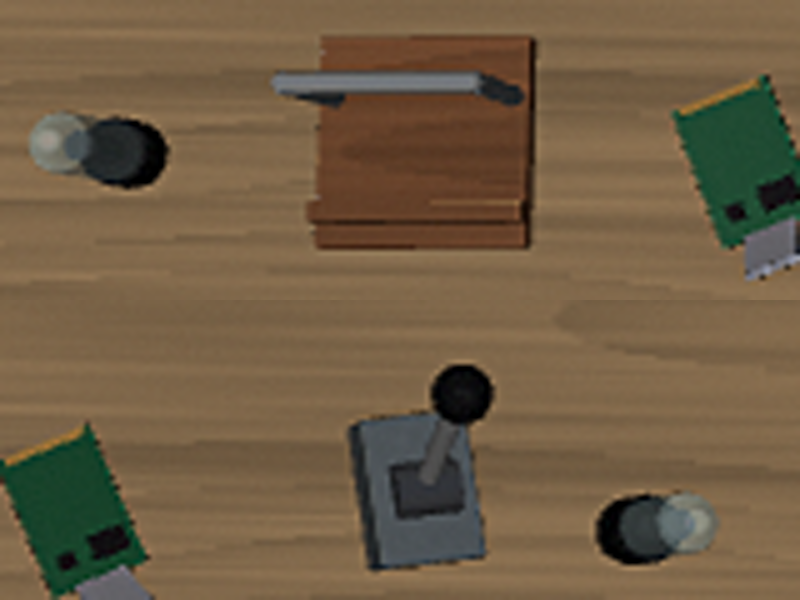

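The rack crop shows the blank in slot 2, with its tab at (274,170) in the full image. Its dividers are near (225,176), (260,180), (294,185), (328,190) and (362,194). The second crop gives the rest corners, the rail and the lever block. Next I'll fit poses.

```bash
cat > fit.py <<'E'
from h import *
from scipy.optimize import least_squares
def fit(pts,px,x0,n="top"):
    pts=np.array(pts)/1000.;px=np.array(px)
    def T(s): 
        c,si=np.cos(s[2]),np.sin(s[2]); return np.c_[s[0]+c*pts[:,0]-si*pts[:,1], s[1]+si*pts[:,0]+c*pts[:,1], pts[:,2]]
    r=least_squares(lambda s:(np.array([proj(n,p) for p in T(s)])-px).ravel(),x0)
    return r.x, np.abs(r.fun).max()
def boards(bgr):
    h=cv2.cvtColor(cv2.resize(bgr,None,fx=4,fy=4,interpolation=cv2.INTER_CUBIC),cv2.COLOR_BGR2HSV)
    g=cv2.inRange(h,(50,90,30),(85,255,255)); 
    g[:4*200]=0; g[4*300:]=0
    g=cv2.morphologyEx(g,cv2.MORPH_CLOSE,np.ones((25,25)))
    out=[]
    for c in cv2.findContours(g,cv2.RETR_EXTERNAL,cv2.CHAIN_APPROX_NONE)[0]:
        if cv2.contourArea(c)<3000: continue
        b=cv2.boxPoints(cv2.minAreaRect(c))/4-0.375
        w=np.array([onz("top",*p,0.004) for p in b])
        e=[w[1]-w[0],w[2]-w[1]]; L=[np.linalg.norm(k) for k in e]
        k=int(np.argmax(L)); ax=e[k]/L[k]; ax*=np.sign(ax[0])
        ce=w.mean(0); end=ce-ax*max(L)/2       # tab end edge (green side); foot has brass
        out.append((end+ax*.035, np.degrees(np.arctan2(ax[1],ax[0])),sorted(np.round(L,4))))
    return out
E
python3 - <<'E'
from fit import *
im=cv2.imread("pics/top0.png")
for b in boards(im): print("board",b[0].round(4),round(b[1],1),b[2])
f=lambda L,ox,oy,s,dy=0:[(ox+x/s,oy+(y-dy)/s) for x,y in L]
print("lever",fit([[35,25,25],[35,-25,25],[-35,-25,25],[-35,25,25]],f([(352,428),(465,412),(485,555),(372,570)],375,215,5,300),[.51,-.34,0]))
print("rest",fit([[41,42,73],[41,-42,73],[-8,42,20],[-8,-42,20]],f([(275,84),(480,84),(320,203),(514,200.5)],80,225,5),[.5,.32,0]))
px=f([(57,98),(662,180),(52,129),(660,207)],205,145,4)
C=np.load("pics/C.npy")
for x,y in [(80,123),(221,141),(357,159),(492,178),(628,195)]:
    u,v=205+x/4,145+y/4; print("div",np.median(C[int(v)-1:int(v)+2,int(u)-2:int(u)+3].reshape(-1,3),0).round(4),onz("top",u,v,.057).round(4))
g=cv2.cvtColor(im,cv2.COLOR_BGR2GRAY)
for u in (240,243,310,313,316,343,346,349): print(u,g[165:202,u])
E
```

```text
board [0.5104 0.1815 0.004 ] 23.0 [np.float64(0.0479), np.float64(0.0702)]
board [ 0.5181 -0.1965  0.004 ] 23.3 [np.float64(0.048), np.float64(0.0702)]
board [0.5324 0.0737 0.004 ] 12.4 [np.float64(0.0479), np.float64(0.0695)]
lever (array([ 0.52786336, -0.35459124,  0.13438245]), np.float64(1.103884046597102))
rest (array([0.49546766, 0.32979751, 0.03573088]), np.float64(1.8281988644806972))
div [0.6944 0.1867 0.0578] [0.6928 0.1868 0.057 ]
div [0.6844 0.1069 0.0568] [0.6838 0.1059 0.057 ]
div [0.6765 0.0288 0.0581] [0.6748 0.0281 0.057 ]
div [ 0.6663 -0.049   0.058 ] [ 0.6652 -0.049   0.057 ]
div [ 0.6589 -0.1268  0.0573] [ 0.6568 -0.1265  0.057 ]
240 [ 84  85  82  74 153 134 133 124  72  75  76  77  78  67 154 131 134 119
  67  76  76  76  75  75  78  75  75  75  69 105 102  97  97 100 106 105
  94]
243 [ 86  84  82  79 107 137 133 145  55  76  78  77  77  74  95 136 134 141
  51  76  79  77  77  77  77  77  76  75  73  83 105  97  97 101 107 106
  93]
310 [ 81  81  81  84  82  83  84  82  83  82  82  82  81  43 140 137 137 108
  73  79  77  79  77  64 154 136 140 123  70  78  81  78  78  78  77  78
  77]
313 [ 83  82  83  83  83  83  82  83  81  81  81  81  79  76 125 138 135 158
  48  79  77  77  76  71 118 136 139 148  51  78  81  80  76  79  78  79
  76]
316 [ 81  82  81  80  81  82  83  85  80  83  80  82  82  80  58 141 139 140
  90  74  77  77  78  77  50 140 137 143 103  72  80  79  76  79  77  78
  77]
343 [105 106  93  81  79  79  81  82  82  82  81  79  81  81  83  84  81  78
  92 137 133 140  58  78  76  78  77  75  88 138 134 139  77  73  78  78
  75]
346 [104 105 108  85  79  81  82  80  79  80  83  80  80  79  80  81  83  80
  69 152 134 135 121  71  75  78  77  78  63 155 131 136 117  69  77  79
  77]
349 [105 103 108  95  84  81  82  80  80  81  81  82  80  80  80  81  81  79
  73 119 135 133 145  51  75  78  76  77  73  96 135 135 143  52  75  79
  78]
```

```bash
python3 - <<'E'
from fit import *
for u,b,fr in((240.5,172.6-.1,182.3),(313,182.65,188.7),(349,187.6,193.9)):
    B=onz("top",u,b,.0671);F=onz("top",u,fr,.0589);print(u,B.round(4),F.round(4))
f=lambda x,y,ox=80,oy=225,s=5,dy=0:(ox+x/s,oy+(y-dy)/s)
for n,p,z in(("railL",f(275,84),.073),("railR",f(480,84),.073),("lipL",f(310,203),.02),("lipR",f(525,200.5),.02),("lipfrontL",f(310,222),.02),("lipfrontR",f(525,220),.02),("bTL",f(322,38),.01),("bTR",f(533,38),.01),("bBL",f(317,247),.01),("bBR",f(527,247),.01)): print(n,onz("top",*p,z).round(4))
print("lever",fit([[35,25,25],[35,-25,25],[-35,-25,25],[-35,25,25],[38.4,0,92.2]],[f(x,y,375,215,5,300) for x,y in [(352,428),(465,412),(485,555),(372,570),(462,393)]],[.51,-.34,0]))
im=cv2.imread("pics/top0.png")
a=cv2.resize(im[228:286,130:195],None,fx=12,fy=10,interpolation=cv2.INTER_CUBIC)
cv2.imwrite("pics/c3.png",a[:600])
E
```

```text
240.5 [0.6984 0.15   0.0671] [0.6777 0.1505 0.0589]
313 [ 0.6781 -0.0146  0.0671] [ 0.666  -0.0148  0.0589]
349 [ 0.6682 -0.096   0.0671] [ 0.6555 -0.0968  0.0589]
railL [0.5358 0.3773 0.073 ]
railR [0.5375 0.2865 0.073 ]
lipL [0.4857 0.3784 0.02  ]
lipR [0.4888 0.2788 0.02  ]
lipfrontL [0.4769 0.3779 0.02  ]
lipfrontR [0.4797 0.2783 0.02  ]
bTL [0.564  0.3809 0.01  ]
bTR [0.5659 0.2814 0.01  ]
bBL [0.4657 0.3777 0.01  ]
bBR [0.4675 0.2796 0.01  ]
lever (array([ 0.52774719, -0.35527029,  0.12038174]), np.float64(1.220549629655693))
```

View pics/c3.png

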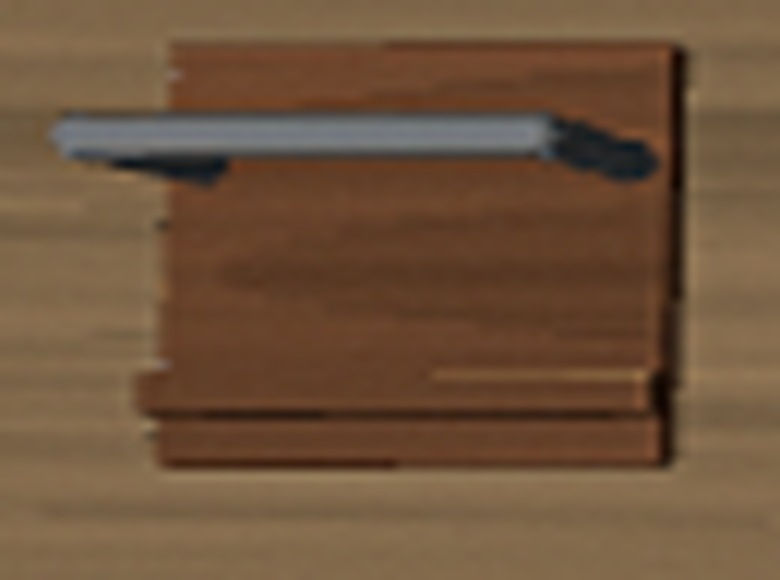

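The crop shows the rest base at about x 0.466–0.565, the rail row at 241.8 px and the lip inner edge near row 265. The fits agree. Next is a planner that turns targets into tool-axis shifts.

```bash
cat > plan.py <<'E'
from fit import *
O=np.array([.6604,.0306,0]); RK=Ro.from_euler('z',-7,degrees=True).as_matrix()
REST=np.array([.4955,.330,0]); RR=Ro.from_euler('z',.02).as_matrix()
LV=np.array([.5277,-.3553,0]); RL=Ro.from_euler('z',.12).as_matrix()
def slot(i): return O+RK@[0,-.117+.078*i,.016]
def lean(base,deg):  # board axes standing, leaning back by deg
    a=np.radians(deg); s,c=np.sin(a),np.cos(a)
    return base@np.array([[-s,0,-c],[0,-1,0],[-c,0,s]]).T
def flat(yaw): return Ro.from_euler('z',yaw,degrees=True).as_matrix()
def tcp(Rb,org,tabx,sign,s=.036,lat=0):
    "tool pose gripping tab; tabx=-.034 board / -.049 blank; org = body origin; lat along board y"
    t=np.array([-.5,0,.866]); z=-t; y=sign*np.array([.866,0,.5]); x=np.cross(y,z)
    p=np.array([tabx,lat,.002])+t*(s-.008)
    return org+Rb@p, Rb@np.c_[x,y,z]
def go(p,R,via=None):
    o=bot.get_obs(); Rc=Ro.from_euler('xyz',o["orientation"]).as_matrix()
    rv=np.degrees(Ro.from_matrix(Rc.T@R).as_rotvec())
    d=np.array(p)-o["position"]
    print("pos",o["position"].round(4),"target",np.round(p,4),"q",o["q"].round(2),"t",round(o["time_s"],1),"f",o["ft_force"].round(1),"w",round(o["gripper_width"],4))
    print(" shift in current axes cm",(Rc.T@d*100).round(2)," | turn deg",rv.round(2),"| after turn cm",(R.T@d*100).round(2))
    return R
def down(az): # tool down, y_t pointing at azimuth az (deg)
    a=np.radians(az); y=np.array([np.cos(a),np.sin(a),0]); z=np.array([0,0,-1.]); return np.c_[np.cross(y,z),y,z]
def lever(x,z): return LV+RL@[x,0,z]
E
python3 - <<'E'
from plan import *
R=go(lever(.082,.2),down(6.9)); go(lever(.082,.096),R)
px=np.array([(266.25,165.75),(288.25,168.75)]); 
print("blank top",[onz("top",*p,.110).round(4) for p in px],"expected mid",(slot(2)+RK@[.034+.004,0,.094]).round(4))
E
```

```text
pos [0.1491 0.5548 0.2415] target [ 0.6091 -0.3455  0.2   ] q [ 1.1   0.18  1.61 -0.    1.35 -0.21] t 0.1 f [-0.1 -0.2 -0.4] w 0.0854
 shift in current axes cm [-67.81 -74.98   4.24]  | turn deg [-9.000e-02  4.000e-02  6.804e+01] | after turn cm [-94.9   34.85   4.15]
pos [0.1491 0.5548 0.2415] target [ 0.6091 -0.3455  0.096 ] q [ 1.1   0.18  1.61 -0.    1.35 -0.21] t 0.1 f [-0.1 -0.2 -0.4] w 0.0854
 shift in current axes cm [-67.81 -74.97  14.64]  | turn deg [-9.000e-02  4.000e-02  6.804e+01] | after turn cm [-94.9   34.85  14.55]
blank top [array([0.7036, 0.0875, 0.11  ]), array([0.6979, 0.0395, 0.11  ])] expected mid [0.7029 0.0647 0.11  ]
```

```bash
python3 -m handwheel '[[[0,0,0],[0,0,8.5],1],[[0,0,0],[0,0,8.5],1],[[0,0,0],[0,0,8.5],1],[[0,0,0],[0,0,8.5],1],[[0,0,0],[0,0,8.5],1],[[0,0,0],[0,0,8.5],1],[[0,0,0],[0,0,8.5],1],[[0,0,0],[0,0,8.5],1],[[-3.95,1.45,0.17],[0,0,0],1],[[-3.95,1.45,0.17],[0,0,0],1],[[-3.95,1.45,0.17],[0,0,0],1],[[-3.95,1.45,0.17],[0,0,0],1]]' 60
python3 -m handwheel '[[[-3.95,1.45,0.17],[0,0,0],1],[[-3.95,1.45,0.17],[0,0,0],1],[[-3.95,1.45,0.17],[0,0,0],1],[[-3.95,1.45,0.17],[0,0,0],1],[[-3.95,1.45,0.17],[0,0,0],1],[[-3.95,1.45,0.17],[0,0,0],1],[[-3.95,1.45,0.17],[0,0,0],1],[[-3.95,1.45,0.17],[0,0,0],1],[[-3.95,1.45,0.17],[0,0,0],1],[[-3.95,1.45,0.17],[0,0,0],1]]'
python3 -m handwheel '[[[-3.95,1.45,0.17],[0,0,0],1],[[-3.95,1.45,0.17],[0,0,0],1],[[-3.95,1.45,0.17],[0,0,0],1],[[-3.95,1.45,0.17],[0,0,0],1],[[-3.95,1.45,0.17],[0,0,0],1],[[-3.95,1.45,0.17],[0,0,0],1],[[-3.95,1.45,0.17],[0,0,0],1],[[-3.95,1.45,0.17],[0,0,0],1],[[-3.95,1.45,0.17],[0,0,0],1],[[-3.95,1.45,0.17],[0,0,0],1],[[0,0,0],[0,0,0],1]]'
python3 -c "
from plan import *
go(lever(.082,.096),down(6.9))"
```

```text
time_s: 1.6
position: [0.2263, 0.4041, 0.2351]
orientation: [-3.141, 0.0, 1.692]
ft_force: [-0.2, -0.8, 0.2]
gripper_width: 0.0001
grasp_force: 0.0
time_s: 2.85
position: [0.418, 0.0296, 0.2182]
orientation: [-3.141, -0.0, 1.692]
ft_force: [0.8, -0.2, -0.1]
gripper_width: 0.0
grasp_force: 0.0
time_s: 4.22
position: [0.6093, -0.3461, 0.1998]
orientation: [-3.14, -0.001, 1.69]
ft_force: [-0.5, 1.2, 0.1]
gripper_width: 0.0003
grasp_force: 0.0
pos [ 0.6093 -0.3461  0.1998] target [ 0.6091 -0.3455  0.096 ] q [-0.69  0.49  1.29 -0.    1.36 -0.8 ] t 4.2 f [-0.5  1.2  0.1] w 0.0003
 shift in current axes cm [ 0.06  0.   10.38]  | turn deg [-0.07 -0.04 -0.1 ] | after turn cm [ 6.000e-02 -1.000e-02  1.038e+01]
```

```bash
python3 -m handwheel '[[[0,0,3.5],[0,0,0],1],[[0,0,3.5],[0,0,0],1],[[0,0,3.4],[0,0,0],1],[[0,0,0],[0,0,0],1],[[0,-1.2,0],[0,0,0],1],[[0,-1.2,0],[0,0,0],1],[[0,-1.2,0],[0,0,0],1],[[0,-1.2,0],[0,0,0],1],[[0,-1.2,0],[0,0,0],1],[[0,0,0],[0,0,0],1]]'
python3 -m handwheel '[[[0,-1,0],[0,0,0],1],[[0,-1,0],[0,0,0],1],[[0,-1,0],[0,0,0],1],[[0,0,0],[0,0,0],1]]'
python3 -m handwheel '[[[0,-0.4,0],[0,0,0],1],[[0,0,0],[0,0,0],1]]'
python3 -c "
from plan import *
go(lever(-.014,.096),down(6.9))
p,d=optics.capture('top'); cv2.imwrite('pics/t1.png',p[:,:,::-1]); cv2.imwrite('pics/t1c.png',cv2.resize(p[200:290,400:520,::-1],None,fx=6,fy=6,interpolation=2))"
```

```text
time_s: 5.48
position: [0.5484, -0.3511, 0.0973]
orientation: [-3.14, -0.001, 1.691]
ft_force: [0.3, 0.2, -0.7]
gripper_width: -0.0003
grasp_force: 0.0
time_s: 5.98
position: [0.5191, -0.3546, 0.0973]
orientation: [-3.141, -0.001, 1.691]
ft_force: [-0.6, -0.1, -0.4]
gripper_width: -0.0003
grasp_force: 0.0
time_s: 6.22
position: [0.5161, -0.3551, 0.0976]
orientation: [3.141, 0.0, 1.692]
ft_force: [0.7, 0.4, -0.4]
gripper_width: 0.0002
grasp_force: 0.0
pos [ 0.5161 -0.3551  0.0976] target [ 0.5138 -0.357   0.096 ] q [-0.79  0.45  1.58 -0.    1.12 -0.91] t 6.2 f [ 0.7  0.4 -0.4] w 0.0002
 shift in current axes cm [-0.16 -0.25  0.16]  | turn deg [0.01 0.01 0.04] | after turn cm [-0.16 -0.25  0.16]
```

View pics/t1c.png

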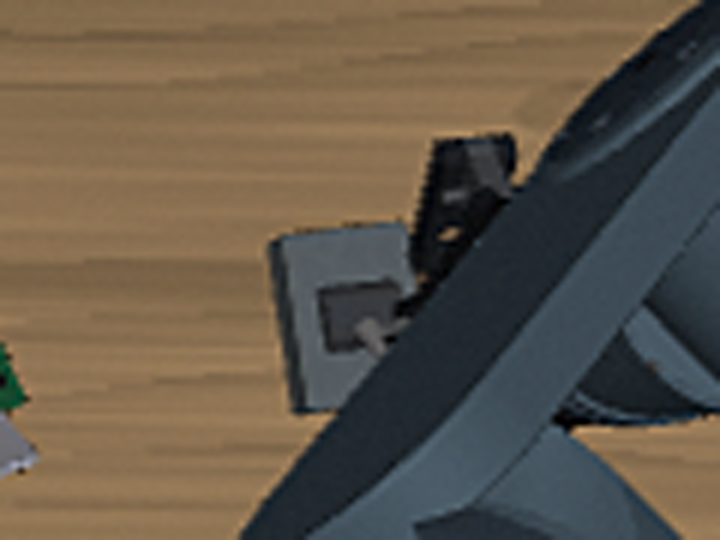

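The rod now leans towards the robot. I'll keep pushing in small steps until the stop shows in the force.

```bash
for i in 1 ; do python3 -m handwheel '[[[0,-0.4,0],[0,0,0],1],[[0,0,0],[0,0,0],1]]'|grep -E "pos|ft_f"
python3 -m handwheel '[[[0,-0.3,0],[0,0,0],1],[[0,0,0],[0,0,0],1]]'|grep -E "pos|ft_f"
python3 -m handwheel '[[[0,-0.3,0],[0,0,0],1],[[0,0,0],[0,0,0],1]]'|grep -E "pos|ft_f"
done
```

```text
position: [0.515, -0.3554, 0.0983]
ft_force: [10.6, 2.0, -3.7]
position: [0.5144, -0.3555, 0.0987]
ft_force: [19.4, 2.7, -5.5]
position: [0.5137, -0.3558, 0.0997]
ft_force: [27.5, 4.9, -4.6]
```

```bash
python3 -m handwheel '[[[0,1,0],[0,0,0],1],[[0,1.5,0],[0,0,0],1],[[0,0,-4],[0,0,0],0.65],[[0,0,-4],[0,0,0],0.65],[[0,0,-4],[0,0,0],0.65],[[0,0,0],[0,0,0],0.65]]'
cat >> plan.py <<'E'
a20=np.radians(20)
def inslot(i,tilt=20,up=0,off=0,half=.035,lat=0):
    "body origin & axes for a plate home in slot i: up along slope, off = mid-plane offset away from robot"
    s,c=np.sin(a20),np.cos(a20); Rb=lean(RK,tilt)
    return Rb, slot(i)+RK@[s*(half+up)+c*(off+.002),lat,c*(half+up)-s*(off+.002)]
E
python3 - <<'E'
from plan import *
Rb,org=inslot(2,half=.05,off=.001)
p,R=tcp(Rb,org,-.049,-1); print(R.round(2), (org+Rb@[-.05,0,.002]).round(4))
go(p-R[:,2]*.08,R); go(p,R)
E
```

```text
time_s: 7.78
position: [0.5328, -0.355, 0.2218]
orientation: [3.137, 0.006, 1.692]
ft_force: [0.4, -1.3, -0.3]
gripper_width: 0.0298
grasp_force: 0.0
[[ 0.12  0.76  0.64]
 [ 0.99 -0.09 -0.08]
 [ 0.    0.64 -0.77]] [0.7    0.065  0.1096]
pos [ 0.5328 -0.355   0.2218] target [0.6308 0.0735 0.1914] q [-0.77  0.34  1.46 -0.    1.34 -0.89] t 7.8 f [ 0.4 -1.3 -0.3] w 0.0298
 shift in current axes cm [41.37 14.89  2.86]  | turn deg [-39.52  -4.57  13.47] | after turn cm [43.72  1.5   5.23]
pos [ 0.5328 -0.355   0.2218] target [0.6818 0.0673 0.1301] q [-0.77  0.34  1.46 -0.    1.34 -0.89] t 7.8 f [ 0.4 -1.3 -0.3] w 0.0298
 shift in current axes cm [40.17 19.86  9.02]  | turn deg [-39.52  -4.57  13.47] | after turn cm [43.72  1.5  13.23]
```

```bash
python3 -m handwheel '[[[0,0,0],[-9.88,-1.14,3.37],0.65],[[0,0,0],[-9.88,-1.14,3.37],0.65],[[0,0,0],[-9.88,-1.14,3.37],0.65],[[0,0,0],[-9.88,-1.14,3.37],0.65],[[4,0.14,0],[0,0,0],0.65],[[4,0.14,0],[0,0,0],0.65],[[4,0.14,0],[0,0,0],0.65],[[4,0.14,0],[0,0,0],0.65],[[4,0.14,0],[0,0,0],0.65],[[4,0.14,0],[0,0,0],0.65]]'
python3 -m handwheel '[[[4,0.14,0],[0,0,0],0.65],[[4,0.14,0],[0,0,0],0.65],[[4,0.14,0],[0,0,0],0.65],[[4,0.14,0],[0,0,0],0.65],[[3.7,0.14,0],[0,0,0],0.65],[[0,0,2.6],[0,0,0],0.65],[[0,0,2.6],[0,0,0],0.65],[[0,0,0],[0,0,0],0.65],[[0,0,0],[0,0,0],0.65]]'
python3 - <<'E'
from plan import *
Rb,org=inslot(2,half=.05,off=.001)
p,R=tcp(Rb,org,-.049,-1)
go(p,R)
E
```

```text
time_s: 9.02
position: [0.5661, -0.1144, 0.2228]
orientation: [2.451, -0.006, 1.448]
ft_force: [1.0, -0.1, -0.1]
gripper_width: 0.0299
grasp_force: 0.0
time_s: 10.15
position: [0.6285, 0.0751, 0.1889]
orientation: [2.45, -0.005, 1.448]
ft_force: [0.4, -0.6, 1.0]
gripper_width: 0.0296
grasp_force: 0.0
pos [0.6285 0.0751 0.1889] target [0.6818 0.0673 0.1301] q [-0.05  0.05  2.03 -0.12  0.38  0.18] t 10.2 f [ 0.4 -0.6  1. ] w 0.0296
 shift in current axes cm [-0.15  0.41  7.97]  | turn deg [-0.4  -0.2  -0.19] | after turn cm [-0.13  0.35  7.97]
```

```bash
python3 -m handwheel '[[[-0.14,0.4,0],[-0.4,-0.2,-0.2],0.65],[[0,0,2],[0,0,0],0.65],[[0,0,2],[0,0,0],0.65],[[0,0,2],[0,0,0],0.65],[[0,0,1],[0,0,0],0.65],[[0,0,0.97],[0,0,0],0.65],[[0,0,0],[0,0,0],0.65]]'
python3 - <<'E'
from plan import *
Rb,org=inslot(2,half=.05,off=.001)
p,R=tcp(Rb,org,-.049,-1)
go(p,R)
p,d=optics.capture('top'); q,d=optics.capture('side')
cv2.imwrite('pics/t2c.png',np.hstack([cv2.resize(p[135:215,200:280,::-1],(400,400),interpolation=2),cv2.resize(q[200:280,330:410,::-1],(400,400),interpolation=2)]))
E
```

```text
time_s: 11.02
position: [0.6829, 0.0671, 0.1309]
orientation: [2.442, 0.0, 1.449]
ft_force: [-0.6, 0.7, -0.1]
gripper_width: 0.0298
grasp_force: 0.0
pos [0.6829 0.0671 0.1309] target [0.6818 0.0673 0.1301] q [-0.06  0.26  1.93 -0.17  0.25  0.22] t 11.0 f [-0.6  0.7 -0.1] w 0.0298
 shift in current axes cm [ 0.01 -0.13 -0.01]  | turn deg [ 0.07 -0.01  0.02] | after turn cm [ 0.01 -0.13 -0.01]
```

View pics/t2c.png

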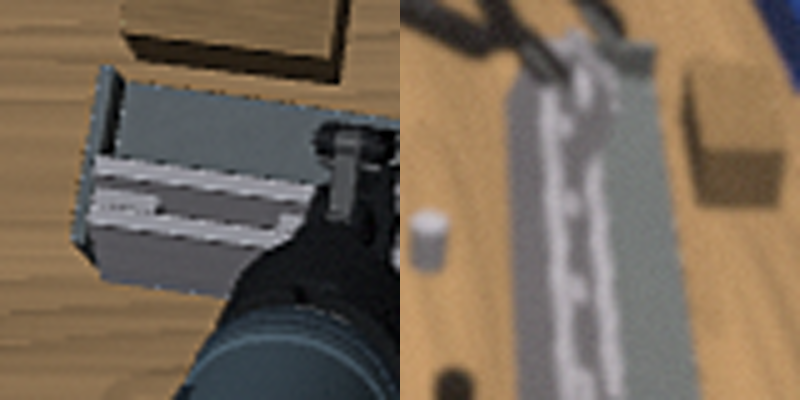

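The fingers straddle the tab and touch nothing. I'll close them and draw the blank out along the slope.

```bash
python3 -m handwheel '[[[0,0,0],[0,0,0],1],[[0,0,0],[0,0,0],1],[[0,0,0],[0,0,0],1],[[0,0,0],[0,0,0],1]]' 80
python3 - <<'E'
from plan import *
o=bot.get_obs();R=Ro.from_euler('xyz',o["orientation"]).as_matrix()
u=RK@[np.sin(a20),0,np.cos(a20)]; print("up-slope 1cm in tool",(R.T@u).round(3))
p=o["position"]+u*.14
# rest target: foot on line, raised 4mm and 3 mm in front of the rail
Rb=lean(RR,28); up=RR@[.469,0,.883]; n=RR@[.883,0,-.469]
for k,lift in((.003,.06),(.003,.004)):
    org=REST+np.array([0,0,.010])+up*(.05+lift)-n*k
    # back face at rail: rail centre (41,73), dist
    q,Rt=tcp(Rb,org,-.049,-1)
    rail=REST+RR@[.041,0,.073]; print("gap to rail mm",((rail-org)@n-.005)*1000,"foot",((org+Rb@[.05,0,.002]-REST)@RR*1000).round(1))
    go(q,Rt)
E
```

```text
time_s: 11.62
position: [0.6824, 0.0673, 0.1315]
orientation: [2.442, 0.0, 1.449]
ft_force: [-5.8, 0.4, 5.5]
gripper_width: 0.0018
grasp_force: 78.7
up-slope 1cm in tool [-0.     0.867 -0.499]
gap to rail mm 4.654949999999966 foot [23.7  0.  65.3]
pos [0.6824 0.0673 0.1315] target [0.5508 0.3311 0.1765] q [-0.05  0.26  1.94 -0.17  0.25  0.22] t 11.6 f [-5.8  0.4  5.5] w 0.0018
 shift in current axes cm [ 24.59  -9.55 -13.91]  | turn deg [ 8.06  4.78 -6.56] | after turn cm [ 26.64  -8.32 -10.51]
gap to rail mm 4.654950000000004 foot [-2.6  0.  15.9]
pos [0.6824 0.0673 0.1315] target [0.5246 0.3306 0.127 ] q [-0.05  0.26  1.94 -0.17  0.25  0.22] t 11.6 f [-5.8  0.4  5.5] w 0.0018
 shift in current axes cm [ 24.22 -14.72 -11.8 ]  | turn deg [ 8.06  4.78 -6.56] | after turn cm [ 26.64 -13.17  -7.71]
```

```bash
python3 -m handwheel '[[[0,0.43,-0.25],[0,0,0],1],[[0,0.87,-0.5],[0,0,0],1],[[0,1.3,-0.75],[0,0,0],1],[[0,1.73,-1],[0,0,0],1],[[0,0,0],[0,0,0],1]]'
python3 -m handwheel '[[[0,1.73,-1],[0,0,0],1],[[0,1.73,-1],[0,0,0],1],[[0,1.73,-1],[0,0,0],1],[[0,1.73,-1],[0,0,0],1],[[0,0,0],[0,0,0],1],[[0,0,0],[0,0,0],1]]'
python3 - <<'E'
from plan import *
Rb=lean(RR,28); up=RR@[.469,0,.883]; n=RR@[.883,0,-.469]
for k,lift in((.003,.06),(.003,.004)):
    org=REST+np.array([0,0,.010])+up*(.05+lift)-n*k
    q,Rt=tcp(Rb,org,-.049,-1); go(q,Rt)
p,d=optics.capture('top'); q,d=optics.capture('side')
cv2.imwrite('pics/t3c.png',np.hstack([cv2.resize(p[135:235,200:300,::-1],(400,400),interpolation=2),cv2.resize(q[150:250,310:410,::-1],(400,400),interpolation=2)]))
E
```

```text
time_s: 12.25
position: [0.7017, 0.0649, 0.1817]
orientation: [2.437, -0.0, 1.449]
ft_force: [-4.9, 0.6, 5.3]
gripper_width: 0.0023
grasp_force: 79.8
time_s: 13.0
position: [0.7262, 0.0617, 0.252]
orientation: [2.443, 0.0, 1.449]
ft_force: [0.2, 0.6, -0.4]
gripper_width: 0.0022
grasp_force: 78.3
pos [0.7262 0.0617 0.252 ] target [0.5508 0.3311 0.1765] q [-0.06  0.16  1.76 -0.08  0.52  0.12] t 13.0 f [ 0.2  0.6 -0.4] w 0.0022
 shift in current axes cm [ 24.61 -20.69  -7.51]  | turn deg [ 8.01  4.78 -6.58] | after turn cm [ 27.28 -18.41  -2.6 ]
pos [0.7262 0.0617 0.252 ] target [0.5246 0.3306 0.127 ] q [-0.06  0.16  1.76 -0.08  0.52  0.12] t 13.0 f [ 0.2  0.6 -0.4] w 0.0022
 shift in current axes cm [ 24.23 -25.86  -5.4 ]  | turn deg [ 8.01  4.78 -6.58] | after turn cm [ 27.28 -23.26   0.21]
```

View pics/t3c.png

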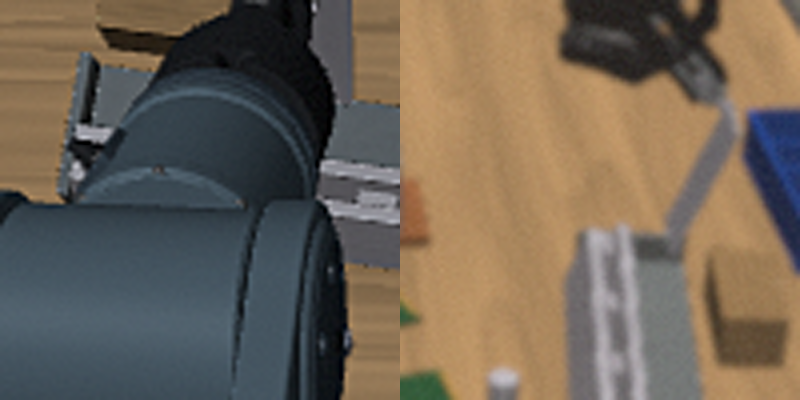

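The side view shows the blank hanging clear of the rack. Next I'll carry it above the rest.

```bash
python3 -m handwheel '[[[0,0,0],[4,2.4,-3.3],1],[[0,0,0],[4,2.4,-3.3],1],[[3.41,-1.76,-0.64],[0,0,0],1],[[3.41,-1.76,-0.64],[0,0,0],1],[[3.41,-1.76,-0.64],[0,0,0],1],[[3.41,-1.76,-0.64],[0,0,0],1],[[3.41,-1.76,-0.64],[0,0,0],1],[[3.41,-1.76,-0.64],[0,0,0],1],[[3.41,-1.76,-0.64],[0,0,0],1],[[3.41,-1.76,-0.64],[0,0,0],1],[[0,0,0],[0,0,0],1],[[0,0,0],[0,0,0],1]]'
python3 - <<'E'
from plan import *
Rb=lean(RR,28); up=RR@[.469,0,.883]; n=RR@[.883,0,-.469]
for k,lift in((.003,.06),(.003,.004)):
    org=REST+np.array([0,0,.010])+up*(.05+lift)-n*k
    q,Rt=tcp(Rb,org,-.049,-1); go(q,Rt)
E
```

```text
time_s: 14.6
position: [0.5745, 0.3312, 0.2211]
orientation: [2.583, 0.001, 1.592]
ft_force: [-0.7, 0.1, -0.8]
gripper_width: 0.0026
grasp_force: 78.5
pos [0.5745 0.3312 0.2211] target [0.5508 0.3311 0.1765] q [ 0.45  0.15  1.79 -0.34  0.71  0.63] t 14.6 f [-0.7  0.1 -0.8] w 0.0026
 shift in current axes cm [ 0.04 -4.37  2.53]  | turn deg [0.03 0.   0.07] | after turn cm [ 0.03 -4.37  2.53]
pos [0.5745 0.3312 0.2211] target [0.5246 0.3306 0.127 ] q [ 0.45  0.15  1.79 -0.34  0.71  0.63] t 14.6 f [-0.7  0.1 -0.8] w 0.0026
 shift in current axes cm [ 0.05 -9.22  5.33]  | turn deg [0.03 0.   0.07] | after turn cm [ 0.03 -9.22  5.34]
```

```bash
python3 -m handwheel '[[[0,-1.73,1],[0,0,0],1],[[0,-1.73,1],[0,0,0],1],[[0,-1.73,1],[0,0,0],1],[[0,-1.73,1],[0,0,0],1],[[0,0,0],[0,0,0],1]]'
python3 -m handwheel '[[[0,-0.87,0.5],[0,0,0],1],[[0,-0.87,0.5],[0,0,0],1],[[0,-0.52,0.3],[0,0,0],1],[[0,0,0],[0,0,0],1],[[0,0,0],[0,0,0],1]]'
python3 - <<'E'
from plan import *
q,d=optics.capture('side'); p,d=optics.capture('top')
cv2.imwrite('pics/t4c.png',np.hstack([cv2.resize(p[205:285,120:200,::-1],(400,400),interpolation=2),cv2.resize(q[150:230,260:340,::-1],(400,400),interpolation=2)]))
E
```

```text
time_s: 15.22
position: [0.5348, 0.3293, 0.1475]
orientation: [2.587, 0.003, 1.591]
ft_force: [-0.1, -0.4, -1.0]
gripper_width: 0.0024
grasp_force: 78.5
time_s: 15.85
position: [0.5253, 0.3306, 0.1285]
orientation: [2.581, -0.0, 1.591]
ft_force: [-0.0, 0.1, -1.0]
gripper_width: 0.0023
grasp_force: 78.5
```

View pics/t4c.png

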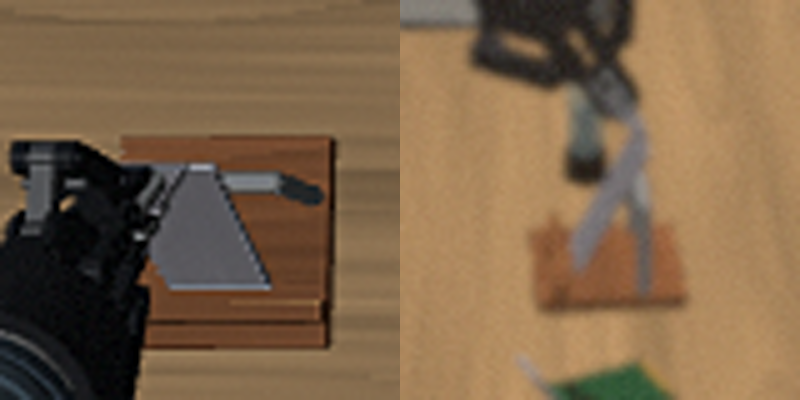

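The foot sits just behind the lip and the plate is nearly on the rail. I'll lower it to contact.

```bash
python3 -m handwheel '[[[0,-0.26,0.15],[0,0,0],1],[[0,0,0],[0,0,0],1]]'|grep -E "pos|ft_f"
python3 -m handwheel '[[[0,-0.17,0.1],[0,0,0],1],[[0,0,0],[0,0,0],1]]'|grep -E "pos|ft_f"
python3 -m handwheel '[[[0,-0.17,0.1],[0,0,0],1],[[0,0,0],[0,0,0],1]]'|grep -E "pos|ft_f"
python3 - <<'E'
from plan import *
R=Ro.from_euler('xyz',bot.get_obs()["orientation"]).as_matrix();print((R.T@(RR@[.883,0,-.469])).round(3))
E
```

```text
position: [0.5234, 0.3303, 0.1252]
ft_force: [-0.6, 0.5, -0.4]
position: [0.5229, 0.3305, 0.1239]
ft_force: [0.3, 0.1, -0.0]
position: [0.5231, 0.3308, 0.1237]
ft_force: [0.4, -0.9, 6.1]
[-0.001  0.496  0.868]
```

```bash
python3 -m handwheel '[[[0,0.1,0.17],[0,0,0],1],[[0,0,0],[0,0,0],1]]'|grep -E "pos|ft_f"
python3 -m handwheel '[[[0,0.05,0.09],[0,0,0],1],[[0,0,0],[0,0,0],1]]'|grep -E "pos|ft_f"
python3 -m handwheel '[[[0,0.05,0.09],[0,0,0],1],[[0,0,0],[0,0,0],1]]'|grep -E "pos|ft_f"
```

```text
position: [0.5249, 0.3309, 0.1232]
ft_force: [-2.1, -2.5, 10.8]
position: [0.5258, 0.3311, 0.123]
ft_force: [-4.4, -2.3, 12.5]
position: [0.5267, 0.3311, 0.1227]
ft_force: [-4.2, -2.6, 13.9]
```

```bash
python3 -m handwheel '[[[0,0,0],[0,0,0],0.8],[[0,0,0],[0,0,0],0.8],[[0,0,0],[0,0,0],0.75],[[0,0,0],[0,0,0],0.75],[[0,0,-1],[0,0,0],0.75],[[0,0,-2],[0,0,0],0.75],[[0,0,-3],[0,0,0],0.75],[[0,0,-3],[0,0,0],0.75],[[0,0,-3],[0,0,0],0.75],[[0,0,0],[0,0,0],0.75]]'
python3 - <<'E'
from plan import *
q,d=optics.capture('side'); p,d=optics.capture('top'); im=np.ascontiguousarray(p[:,:,::-1])
cv2.imwrite('pics/t5.png',im)
for b in boards(im): print("board",b[0].round(4),round(b[1],1),b[2])
cv2.imwrite('pics/t5c.png',np.hstack([cv2.resize(p[205:285,120:200,::-1],(400,400),interpolation=2),cv2.resize(q[150:230,260:340,::-1],(400,400),interpolation=2)]))
E
```

```text
time_s: 18.7
position: [0.4619, 0.3302, 0.2249]
orientation: [2.577, -0.003, 1.593]
ft_force: [0.4, 1.2, 0.3]
gripper_width: 0.0215
grasp_force: 0.0
board [0.5104 0.1815 0.004 ] 22.9 [np.float64(0.0478), np.float64(0.0703)]
board [ 0.5181 -0.1965  0.004 ] 23.3 [np.float64(0.0479), np.float64(0.0702)]
board [0.5324 0.0737 0.004 ] 12.2 [np.float64(0.0478), np.float64(0.0695)]
```

View pics/t5c.png

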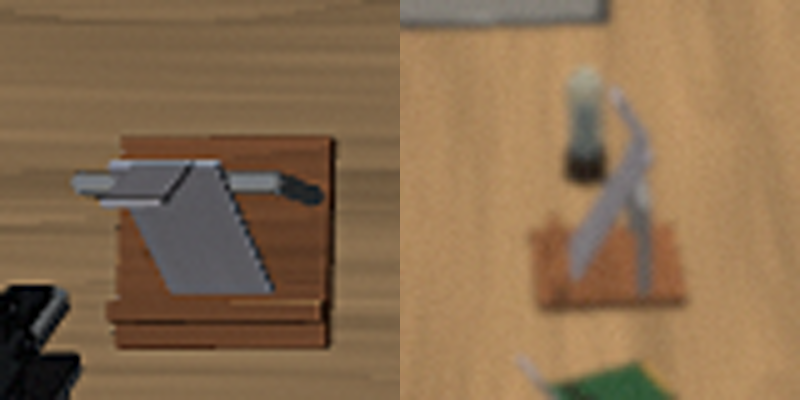

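The blank leans correctly with its foot behind the lip. The boards haven't moved. Next is board A, the left one.

```bash
cat >> plan.py <<'E'
def pick(b):
    Rb=flat(b[1]); org=np.array([b[0][0],b[0][1],0]); p,R=tcp(Rb,org,-.034,1)
    print("pre"); go(p-R[:,2]*.08,R); print("grasp"); go(p,R)
E
python3 - <<'E'
from plan import *
pick(([.5104,.1815],22.9))
E
```

```text
pre
pos [0.4616 0.3292 0.2219] target [0.4293 0.1473 0.0955] q [ 0.56 -0.05  2.   -0.41  0.74  0.78] t 18.8 f [-0.4  0.  -0.7] w 0.0215
 shift in current axes cm [-18.13  -9.77   8.79]  | turn deg [  2.08  11.18 -18.6 ] | after turn cm [-15.51 -15.02   5.92]
grasp
pos [0.4616 0.3292 0.2219] target [0.4662 0.1628 0.0262] q [ 0.56 -0.05  2.   -0.41  0.74  0.78] t 18.8 f [-0.4  0.  -0.7] w 0.0215
 shift in current axes cm [-16.65 -10.3   16.63]  | turn deg [  2.08  11.18 -18.6 ] | after turn cm [-15.51 -15.02  13.92]
```

```bash
python3 -m handwheel '[[[0,0,0],[0.7,3.73,-6.2],0.8],[[0,0,0],[0.7,3.73,-6.2],0.8],[[0,0,0],[0.7,3.73,-6.2],0.8],[[-2.59,-2.5,1],[0,0,0],0.8],[[-2.59,-2.5,1],[0,0,0],0.8],[[-2.59,-2.5,1],[0,0,0],0.8],[[-2.59,-2.5,1],[0,0,0],0.8],[[-2.59,-2.5,1],[0,0,0],0.8],[[-2.56,-2.5,1],[0,0,0],0.8],[[0,0,0],[0,0,0],0.8],[[0,0,0],[0,0,0],0.8]]'
python3 - <<'E'
from plan import *
pick(([.5104,.1815],22.9))
p,d=optics.capture('top'); im=np.ascontiguousarray(p[:,:,::-1]); print(boards(im))
E
```

```text
time_s: 20.18
position: [0.4299, 0.1472, 0.0947]
orientation: [2.62, -0.001, 1.969]
ft_force: [0.5, 1.0, -0.6]
gripper_width: 0.0172
grasp_force: 0.0
pre
pos [0.4299 0.1472 0.0947] target [0.4293 0.1473 0.0955] q [-0.11 -0.17  2.41  0.52  0.5  -0.92] t 20.2 f [ 0.5  1.  -0.6] w 0.0172
 shift in current axes cm [ 0.03 -0.   -0.1 ]  | turn deg [-0.11  0.02 -0.11] | after turn cm [ 0.03 -0.   -0.1 ]
grasp
pos [0.4299 0.1472 0.0947] target [0.4662 0.1628 0.0262] q [-0.11 -0.17  2.41  0.52  0.5  -0.92] t 20.2 f [ 0.5  1.  -0.6] w 0.0172
 shift in current axes cm [0.03 0.01 7.9 ]  | turn deg [-0.11  0.02 -0.11] | after turn cm [ 0.03 -0.    7.9 ]
[(array([0.51040489, 0.18153527, 0.004     ]), np.float64(22.89368752516027), [np.float64(0.0478), np.float64(0.0703)]), (array([ 0.51811048, -0.1965063 ,  0.004     ]), np.float64(23.275516599859266), [np.float64(0.048), np.float64(0.0699)]), (array([0.53244768, 0.0737238 , 0.004     ]), np.float64(12.381306008163028), [np.float64(0.0479), np.float64(0.0695)])]
```

```bash
python3 -m handwheel '[[[0,0,2.5],[0,0,0],0.8],[[0,0,2],[0,0,0],0.8],[[0,0,1.5],[0,0,0],0.8],[[0,0,1],[0,0,0],0.8],[[0,0,0.9],[0,0,0],0.8],[[0,0,0],[0,0,0],0.8],[[0,0,0],[0,0,0],0.8]]'
python3 - <<'E'
from plan import *
pick(([.5104,.1815],22.9))
E
```

```text
time_s: 21.1
position: [0.4663, 0.1634, 0.0269]
orientation: [2.618, 0.0, 1.971]
ft_force: [-0.7, -0.2, 0.8]
gripper_width: 0.0174
grasp_force: 0.0
pre
pos [0.4663 0.1634 0.0269] target [0.4293 0.1473 0.0955] q [-0.04  0.14  2.32  0.83  0.29 -1.2 ] t 21.1 f [-0.7 -0.2  0.8] w 0.0174
 shift in current axes cm [-0.04 -0.06 -7.96]  | turn deg [-0.02 -0.02  0.05] | after turn cm [-0.05 -0.06 -7.96]
grasp
pos [0.4663 0.1634 0.0269] target [0.4662 0.1628 0.0262] q [-0.04  0.14  2.32  0.83  0.29 -1.2 ] t 21.1 f [-0.7 -0.2  0.8] w 0.0174
 shift in current axes cm [-0.05 -0.06  0.04]  | turn deg [-0.02 -0.02  0.05] | after turn cm [-0.05 -0.06  0.04]
```

```bash
python3 -m handwheel '[[[0,0,0],[0,0,0],1],[[0,0,0],[0,0,0],1],[[0,0,0],[0,0,0],1],[[0,0.5,-0.87],[0,0,0],1],[[0,1,-1.73],[0,0,0],1],[[0,1.5,-2.6],[0,0,0],1],[[0,1.5,-2.6],[0,0,0],1],[[0,1.5,-2.6],[0,0,0],1],[[0,1.5,-2.6],[0,0,0],1],[[0,0,0],[0,0,0],1]]' 80
cat >> plan.py <<'E'
def insert(i,ups=(.11,.05,0),**k):
    for up in ups:
        Rb,org=inslot(i,up=up,**k); p,R=tcp(Rb,org,-.034,1); print("up",up); go(p,R)
E
python3 - <<'E'
from plan import *
insert(3)
E
```

```text
time_s: 22.35
position: [0.4679, 0.1625, 0.1793]
orientation: [2.614, 0.003, 1.97]
ft_force: [-0.7, -0.7, -1.2]
gripper_width: 0.0026
grasp_force: 79.0
up 0.11
pos [0.4679 0.1625 0.1793] target [0.7176 0.1415 0.2057] q [-0.05 -0.26  2.26  0.35  0.69 -0.66] t 22.4 f [-0.7 -0.7 -1.2] w 0.0026
 shift in current axes cm [-11.65  20.48   8.92]  | turn deg [  23.44  -13.04 -153.25] | after turn cm [ -0.95 -20.88  14.07]
up 0.05
pos [0.4679 0.1625 0.1793] target [0.6972 0.144  0.1493] q [-0.05 -0.26  2.26  0.35  0.69 -0.66] t 22.4 f [-0.7 -0.7 -1.2] w 0.0026
 shift in current axes cm [-10.62  16.11  12.89]  | turn deg [  23.44  -13.04 -153.25] | after turn cm [ -0.95 -15.68  17.07]
up 0
pos [0.4679 0.1625 0.1793] target [0.6802 0.146  0.1023] q [-0.05 -0.26  2.26  0.35  0.69 -0.66] t 22.4 f [-0.7 -0.7 -1.2] w 0.0026
 shift in current axes cm [-9.75 12.46 16.2 ]  | turn deg [  23.44  -13.04 -153.25] | after turn cm [ -0.95 -11.35  19.57]
```

```bash
python3 -m handwheel '[[[-1.17,3,0.3],[0,0,0],1],[[-1.17,3,0.3],[0,0,0],1],[[-1.17,3,0.3],[0,0,0],1],[[-1.17,3,0.3],[0,0,0],1],[[0,0,0],[1.56,-0.87,-10.22],1],[[0,0,0],[1.56,-0.87,-10.22],1],[[0,0,0],[1.56,-0.87,-10.22],1],[[0,0,0],[1.56,-0.87,-10.22],1],[[0,0,0],[1.56,-0.87,-10.22],1],[[0,0,0],[1.56,-0.87,-10.22],1],[[0,0,0],[1.56,-0.87,-10.22],1]]'
python3 -m handwheel '[[[0,0,0],[1.56,-0.87,-10.22],1],[[0,0,0],[1.56,-0.87,-10.22],1],[[0,0,0],[1.56,-0.87,-10.22],1],[[0,0,0],[1.56,-0.87,-10.22],1],[[0,0,0],[1.56,-0.87,-10.22],1],[[0,0,0],[1.56,-0.87,-10.22],1],[[0,0,0],[1.56,-0.87,-10.22],1],[[0,0,0],[1.56,-0.87,-10.22],1],[[0,0,0],[0,0,0],1],[[0,0,0],[0,0,0],1]]'
python3 - <<'E'
from plan import *
insert(3)
E
```

```text
time_s: 23.72
position: [0.5848, 0.1623, 0.2236]
orientation: [-3.112, 0.467, -3.096]
ft_force: [0.9, 0.8, -1.3]
gripper_width: 0.0024
grasp_force: 79.0
time_s: 24.98
position: [0.5854, 0.1623, 0.2251]
orientation: [-2.451, 0.001, -1.694]
ft_force: [-0.2, 0.4, -0.4]
gripper_width: 0.0023
grasp_force: 79.0
up 0.11
pos [0.5854 0.1623 0.2251] target [0.7176 0.1415 0.2057] q [ 0.17 -0.04  2.03 -0.38  0.51 -2.57] t 25.0 f [-0.2  0.4 -0.4] w 0.0023
 shift in current axes cm [ 0.44 -9.07 10.01]  | turn deg [ 0.42  0.01 -0.12] | after turn cm [ 0.46 -8.99 10.08]
up 0.05
pos [0.5854 0.1623 0.2251] target [0.6972 0.144  0.1493] q [ 0.17 -0.04  2.03 -0.38  0.51 -2.57] t 25.0 f [-0.2  0.4 -0.4] w 0.0023
 shift in current axes cm [ 0.45 -3.9  13.05]  | turn deg [ 0.42  0.01 -0.12] | after turn cm [ 0.46 -3.8  13.08]
up 0
pos [0.5854 0.1623 0.2251] target [0.6802 0.146  0.1023] q [ 0.17 -0.04  2.03 -0.38  0.51 -2.57] t 25.0 f [-0.2  0.4 -0.4] w 0.0023
 shift in current axes cm [ 0.46  0.42 15.58]  | turn deg [ 0.42  0.01 -0.12] | after turn cm [ 0.46  0.53 15.58]
```

```bash
python3 -m handwheel '[[[0.11,-2.25,2.52],[0.42,0,-0.12],1],[[0.11,-2.25,2.52],[0,0,0],1],[[0.11,-2.25,2.52],[0,0,0],1],[[0.11,-2.25,2.52],[0,0,0],1],[[0,1.73,1],[0,0,0],1],[[0,1.73,1],[0,0,0],1],[[0,0,0],[0,0,0],1],[[0,0,0],[0,0,0],1]]'
python3 - <<'E'
from plan import *
insert(3,ups=(.05,0))
q,d=optics.capture('side'); p,d=optics.capture('top')
cv2.imwrite('pics/t6.png',p[:,:,::-1]);cv2.imwrite('pics/s6.png',q[:,:,::-1])
cv2.imwrite('pics/t6c.png',np.hstack([cv2.resize(p[130:210,200:280,::-1],(400,400),interpolation=2),cv2.resize(q[170:250,320:400,::-1],(400,400),interpolation=2)]))
E
```

```text
time_s: 25.98
position: [0.7052, 0.1437, 0.17]
orientation: [-2.441, -0.001, -1.691]
ft_force: [0.5, 0.5, -0.7]
gripper_width: 0.0022
grasp_force: 78.9
up 0.05
pos [0.7052 0.1437 0.17  ] target [0.6972 0.144  0.1493] q [ 0.1   0.27  1.82 -0.38  0.39 -2.62] t 26.0 f [ 0.5  0.5 -0.7] w 0.0022
 shift in current axes cm [0.07 1.95 1.06]  | turn deg [-0.17  0.05  0.13] | after turn cm [0.07 1.95 1.07]
up 0
pos [0.7052 0.1437 0.17  ] target [0.6802 0.146  0.1023] q [ 0.1   0.27  1.82 -0.38  0.39 -2.62] t 26.0 f [ 0.5  0.5 -0.7] w 0.0022
 shift in current axes cm [0.06 6.29 3.55]  | turn deg [-0.17  0.05  0.13] | after turn cm [0.07 6.28 3.57]
```

View pics/t6c.png

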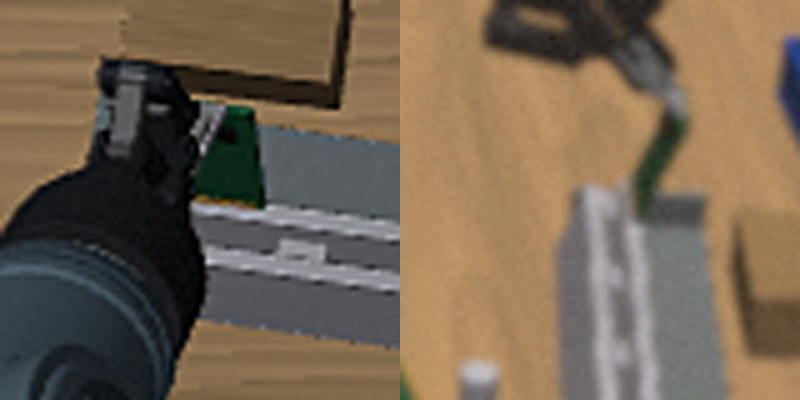

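```bash
python3 - <<'E'
from plan import *
o=bot.get_obs(); R=Ro.from_euler('xyz',o["orientation"]).as_matrix()
# board pose from tool pose
p0,R0=tcp(np.eye(3),np.zeros(3),-.034,1)
Rb=R@R0.T; org=o["position"]-Rb@p0
for c in([.035,24e-3,.004],[.035,-24e-3,.004],[-.035,24e-3,.004],[-.035,-24e-3,.004]): w=org+Rb@c; print(w.round(4),proj("top",w).round(1),proj("side",w).round(1))
print("divider right edge", [proj("top",O+RK@[.014,y,.057]).round(1) for y in (.078,.0895,.0665)])
im=cv2.imread("pics/t6.png")
print(im[166:176,246:262,1]); print(im[166:176,246:262,2])
E
```

```text
[0.6956 0.1206 0.0851] [252.4 172. ] [366.3 213.2]
[0.7013 0.1683 0.085 ] [231.1 169.1] [365.4 204.8]
[0.7191 0.1179 0.1509] [250.  153.1] [376.5 193.6]
[0.7248 0.1655 0.1509] [227.3 150. ] [375.3 185.6]
divider right edge [array([260.1, 180.2]), array([255.1, 179.5]), array([265.1, 180.9])]
[[ 38  39  37  37  38  36  49 100  98  96  96  96  97  98  96  96]
 [ 38  40  35  40  39  37  25 101 100  97  96  96  97  97  96  95]
 [ 37  39  36  37  37  39  13 100 101  95  94  96  96  96  95  96]
 [ 31  31  30  33  35  38  12 101  98  94  93  96  95  95  96  96]
 [ 58  71  67  41  55  33  16  57  85  86  87  90  92  94  95  95]
 [136 115  87  87  64  55  43 156 177 143 145 125  99 104  57  80]
 [160 157 159 159 160 160 159 153 147 146 151 150 152 156 156 172]
 [120 141 173 180 165 164 160 158 152 150 148 149 149 146 146 143]
 [ 81  78  78  77  59  65  96 118 137 168 177 162 160 158 156 152]
 [ 86  85  85  87  88  89  84  82  80  79  78  56  64  94 115 134]]
[[ 11  12   9  11  11   8  41  93  90  90  88  88  90  90  90  89]
 [  9  12  12  12  14   8  13  96  93  88  89  90  89  90  89  89]
 [  9  11   4   4   8  13   0  96  94  90  87  89  89  90  88  88]
 [  0   0   0   4   2   8   0  96  90  87  87  89  87  87  89  89]
 [ 78  93  73  27  42   9   0  53  78  78  79  82  84  86  88  87]
 [141 129 110 113  99  40   0 159 178 144 145 126  98 100  50  72]
 [156 157 156 157 160 163 161 153 148 146 149 152 154 157 158 173]
 [120 140 171 176 163 162 159 156 152 149 148 149 148 146 147 143]
 [ 83  80  80  79  61  68  98 119 137 167 174 161 158 158 154 151]
 [ 88  84  87  87  88  89  86  83  82  80  80  60  65  94 114 134]]
```

The held board matches its predicted pose to within half a pixel, with the foot corner at (252.5,171.5). I'll insert it while watching the force.

```bash
python3 -m handwheel '[[[0.06,0.87,0.5],[0,0,0],1],[[0,0.87,0.5],[0,0,0],1],[[0,0.6,0.35],[0,0,0],1],[[0,0,0],[0,0,0],1]]'|grep -E "pos|ft_f"
python3 -m handwheel '[[[0,0.6,0.35],[0,0,0],1],[[0,0.6,0.35],[0,0,0],1],[[0,0,0],[0,0,0],1]]'|grep -E "pos|ft_f"
python3 - <<'E'
from plan import *
insert(3,ups=(0,))
E
```

```text
position: [0.6944, 0.144, 0.1423]
ft_force: [-0.3, -0.4, -0.3]
position: [0.6899, 0.1445, 0.1294]
ft_force: [0.6, 0.5, -0.9]
up 0
pos [0.6899 0.1445 0.1294] target [0.6802 0.146  0.1023] q [ 0.1   0.31  1.87 -0.49  0.31 -2.51] t 26.9 f [ 0.6  0.5 -0.9] w 0.0025
 shift in current axes cm [-0.04  2.49  1.45]  | turn deg [-0.01  0.02  0.2 ] | after turn cm [-0.03  2.49  1.45]
```

```bash
python3 -m handwheel '[[[0,0.6,0.35],[0,0,0],1],[[0,0.6,0.35],[0,0,0],1],[[0,0.6,0.35],[0,0,0],1],[[0,0.43,0.25],[0,0,0],1],[[0,0,0],[0,0,0],1]]'|grep -E "pos|ft_f"
python3 -m handwheel '[[[0,0.17,0.1],[0,0,0],1],[[0,0,0],[0,0,0],1]]'|grep -E "pos|ft_f"
python3 -m handwheel '[[[0,0.17,0.1],[0,0,0],1],[[0,0,0],[0,0,0],1]]'|grep -E "pos|ft_f"
python3 - <<'E'
from plan import *
insert(3,ups=(0,))
E
```

```text
position: [0.6815, 0.1455, 0.1055]
ft_force: [0.2, -0.2, -1.2]
position: [0.6814, 0.1456, 0.1045]
ft_force: [0.3, -0.4, -1.0]
position: [0.6807, 0.1457, 0.1026]
ft_force: [-0.1, 0.2, -0.7]
up 0
pos [0.6807 0.1457 0.1026] target [0.6802 0.146  0.1023] q [ 0.11  0.35  1.89 -0.61  0.26 -2.38] t 28.1 f [-0.1  0.2 -0.7] w 0.0022
 shift in current axes cm [-0.03  0.06 -0.01]  | turn deg [-0.11  0.04  0.18] | after turn cm [-0.03  0.06 -0.01]
```

```bash
python3 -m handwheel '[[[0,0.17,0.1],[0,0,0],1],[[0,0,0],[0,0,0],1]]'|grep -E "pos|ft_f"
python3 -m handwheel '[[[0,0.17,0.1],[0,0,0],1],[[0,0,0],[0,0,0],1]]'|grep -E "pos|ft_f"
python3 -m handwheel '[[[0,0.17,0.1],[0,0,0],1],[[0,0,0],[0,0,0],1]]'|grep -E "pos|ft_f"
```

```text
position: [0.6812, 0.1459, 0.1021]
ft_force: [1.5, -0.3, 4.8]
position: [0.6817, 0.1461, 0.102]
ft_force: [-1.4, -1.8, 10.9]
position: [0.682, 0.1462, 0.1019]
ft_force: [-6.1, -3.3, 19.6]
```

```bash
python3 -m handwheel '[[[0,0,0],[0,0,0],0.8],[[0,0,0],[0,0,0],0.75],[[0,0,0],[0,0,0],0.75],[[0,0,0],[0,0,0],0.75],[[0,0,-1],[0,0,0],0.75],[[0,0,-2],[0,0,0],0.75],[[0,0,-3],[0,0,0],0.75],[[0,0,-3],[0,0,0],0.75],[[0,0,-3],[0,0,0],0.75],[[0,0,0],[0,0,0],0.75]]'
python3 - <<'E'
from plan import *
p,d=optics.capture('top'); im=np.ascontiguousarray(p[:,:,::-1]); B=boards(im); print(B)
q,d=optics.capture('side')
cv2.imwrite('pics/t7c.png',np.hstack([cv2.resize(p[130:210,200:280,::-1],(400,400),interpolation=2),cv2.resize(q[180:260,320:400,::-1],(400,400),interpolation=2)]))
b=[b for b in B if abs(b[0][1]-.0737)<.05][0]; pick(b)
E
```

```text
time_s: 30.08
position: [0.602, 0.156, 0.1914]
orientation: [-2.438, -0.0, -1.689]
ft_force: [0.3, -0.5, -0.5]
gripper_width: 0.0214
grasp_force: 0.0
[(array([ 0.51813377, -0.1964983 ,  0.004     ]), np.float64(23.202364004860115), [np.float64(0.048), np.float64(0.0701)]), (array([0.53255764, 0.07374805, 0.004     ]), np.float64(12.381222313273074), [np.float64(0.0479), np.float64(0.0694)])]
pre
pos [0.6021 0.1554 0.1891] target [0.4466 0.0549 0.0955] q [ 0.15  0.05  2.04 -0.44  0.41 -2.53] t 30.2 f [0.2 0.5 0.3] w 0.0216
 shift in current axes cm [11.82 16.93 -2.02]  | turn deg [-15.99  14.45 162.93] | after turn cm [ -6.48 -19.7   -0.57]
grasp
pos [0.6021 0.1554 0.1891] target [0.4857 0.0635 0.0262] q [ 0.15  0.05  2.04 -0.44  0.41 -2.53] t 30.2 f [0.2 0.5 0.3] w 0.0216
 shift in current axes cm [10.49 18.51  5.71]  | turn deg [-15.99  14.45 162.93] | after turn cm [ -6.48 -19.7    7.43]
```

View pics/t7c.png

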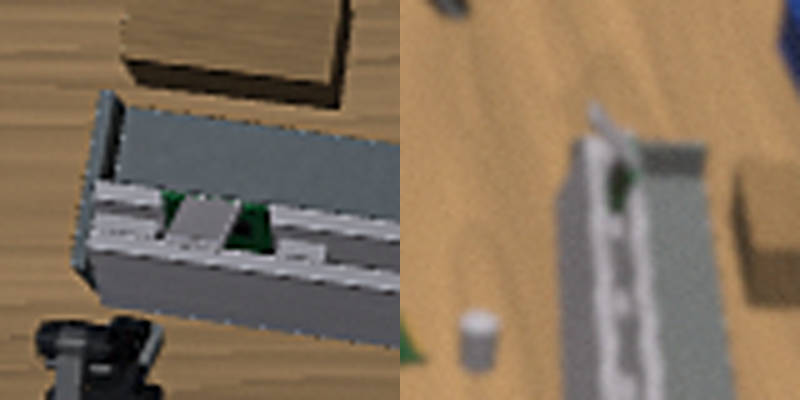

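Board A is home in slot 3. Next is board B.

```bash
python3 -m handwheel '[[[0,0,0],[-1,0.9,10.18],0.8],[[0,0,0],[-1,0.9,10.18],0.8],[[0,0,0],[-1,0.9,10.18],0.8],[[0,0,0],[-1,0.9,10.18],0.8],[[0,0,0],[-1,0.9,10.18],0.8],[[0,0,0],[-1,0.9,10.18],0.8],[[0,0,0],[-1,0.9,10.18],0.8],[[0,0,0],[-1,0.9,10.18],0.8]]' >/dev/null
python3 -m handwheel '[[[0,0,0],[-1,0.9,10.18],0.8],[[0,0,0],[-1,0.9,10.18],0.8],[[0,0,0],[-1,0.9,10.18],0.8],[[0,0,0],[-1,0.9,10.18],0.8],[[0,0,0],[-1,0.9,10.18],0.8],[[0,0,0],[-1,0.9,10.18],0.8],[[0,0,0],[-1,0.9,10.18],0.8],[[0,0,0],[-1,0.9,10.18],0.8]]'
python3 -m handwheel '[[[-0.93,-2.81,-0.08],[0,0,0],0.8],[[-0.93,-2.81,-0.08],[0,0,0],0.8],[[-0.93,-2.81,-0.08],[0,0,0],0.8],[[-0.93,-2.81,-0.08],[0,0,0],0.8],[[-0.93,-2.81,-0.08],[0,0,0],0.8],[[-0.93,-2.81,-0.08],[0,0,0],0.8],[[-0.93,-2.81,-0.08],[0,0,0],0.8],[[0,0,0],[0,0,0],0.8],[[0,0,0],[0,0,0],0.8]]'
python3 - <<'E'
from plan import *
p,d=optics.capture('top'); im=np.ascontiguousarray(p[:,:,::-1]); B=boards(im); print(B)
pick(([.5325,.0737],12.4))
E
```

```text
time_s: 32.17
position: [0.602, 0.1548, 0.1872]
orientation: [2.62, -0.003, 1.782]
ft_force: [0.1, -0.2, -0.7]
gripper_width: 0.0172
grasp_force: 0.0
time_s: 33.3
position: [0.4477, 0.0539, 0.0956]
orientation: [2.618, 0.001, 1.786]
ft_force: [-0.0, 0.1, 0.5]
gripper_width: 0.0172
grasp_force: 0.0
[(array([ 0.51797747, -0.19638942,  0.004     ]), np.float64(23.492234325132443), [np.float64(0.048), np.float64(0.0703)]), (array([0.53241128, 0.07370215, 0.004     ]), np.float64(12.235001162440522), [np.float64(0.0478), np.float64(0.0695)])]
pre
pos [0.448  0.0541 0.0959] target [0.4466 0.0548 0.0955] q [-0.33 -0.19  2.41  0.55  0.52 -0.98] t 33.4 f [ 0.5 -0.3  0.6] w 0.0173
 shift in current axes cm [ 0.1  -0.13 -0.03]  | turn deg [0.01 0.05 0.02] | after turn cm [ 0.1  -0.13 -0.03]
grasp
pos [0.448  0.0541 0.0959] target [0.4856 0.0634 0.0262] q [-0.33 -0.19  2.41  0.55  0.52 -0.98] t 33.4 f [ 0.5 -0.3  0.6] w 0.0173
 shift in current axes cm [ 0.1  -0.13  7.97]  | turn deg [0.01 0.05 0.02] | after turn cm [ 0.1  -0.13  7.97]
```

```bash
python3 -m handwheel '[[[0.1,-0.13,2],[0,0,0],0.8],[[0,0,2],[0,0,0],0.8],[[0,0,2],[0,0,0],0.8],[[0,0,1],[0,0,0],0.8],[[0,0,0.97],[0,0,0],0.8],[[0,0,0],[0,0,0],0.8],[[0,0,0],[0,0,0],0.8]]'
python3 - <<'E'
from plan import *
pick(([.5325,.0737],12.4))
E
```

```text
time_s: 34.22
position: [0.4849, 0.0639, 0.026]
orientation: [2.618, 0.001, 1.788]
ft_force: [0.1, 1.0, -0.8]
gripper_width: 0.0168
grasp_force: 0.0
pre
pos [0.4849 0.0639 0.026 ] target [0.4466 0.0548 0.0955] q [-0.27  0.14  2.33  0.87  0.31 -1.27] t 34.2 f [ 0.1  1.  -0.8] w 0.0168
 shift in current axes cm [-0.07  0.06 -7.99]  | turn deg [-0.    0.    0.07] | after turn cm [-0.07  0.06 -7.99]
grasp
pos [0.4849 0.0639 0.026 ] target [0.4856 0.0634 0.0262] q [-0.27  0.14  2.33  0.87  0.31 -1.27] t 34.2 f [ 0.1  1.  -0.8] w 0.0168
 shift in current axes cm [-0.07  0.06  0.01]  | turn deg [-0.    0.    0.07] | after turn cm [-0.07  0.06  0.01]
```

```bash
python3 -m handwheel '[[[0,0,0],[0,0,0],1],[[0,0,0],[0,0,0],1],[[0,0,0],[0,0,0],1],[[0,0.5,-0.87],[0,0,0],1],[[0,1,-1.73],[0,0,0],1],[[0,1.5,-2.6],[0,0,0],1],[[0,1.5,-2.6],[0,0,0],1],[[0,1.5,-2.6],[0,0,0],1],[[0,1.5,-2.6],[0,0,0],1]]' 80
python3 -m handwheel '[[[0,3.2,0.43],[0,0,0],1],[[0,3.2,0.43],[0,0,0],1],[[0,3.2,0.43],[0,0,0],1],[[0,3.2,0.43],[0,0,0],1],[[0,0,0],[0,0,0],1],[[0,0,0],[0,0,0],1]]'
python3 - <<'E'
from plan import *
insert(2,ups=(.07,))
E
```

```text
time_s: 35.35
position: [0.4839, 0.0637, 0.1764]
orientation: [2.619, 0.001, 1.787]
ft_force: [0.5, -0.1, -1.1]
gripper_width: 0.0025
grasp_force: 78.3
time_s: 36.1
position: [0.5999, 0.0895, 0.2235]
orientation: [2.621, -0.0, 1.788]
ft_force: [-0.8, 0.1, -0.2]
gripper_width: 0.0026
grasp_force: 78.4
up 0.07
pos [0.5999 0.0895 0.2235] target [0.6945 0.0657 0.1681] q [-0.14 -0.03  1.96  0.26  0.74 -0.51] t 36.1 f [-0.8  0.1 -0.2] w 0.0026
 shift in current axes cm [-4.36  4.81  9.15]  | turn deg [  16.02  -14.47 -162.67] | after turn cm [ 1.21 -3.85 10.47]
```

```bash
python3 -m handwheel '[[[0,0,0],[1,-0.9,-10.17],1],[[0,0,0],[1,-0.9,-10.17],1],[[0,0,0],[1,-0.9,-10.17],1],[[0,0,0],[1,-0.9,-10.17],1],[[0,0,0],[1,-0.9,-10.17],1],[[0,0,0],[1,-0.9,-10.17],1],[[0,0,0],[1,-0.9,-10.17],1],[[0,0,0],[1,-0.9,-10.17],1]]' >/dev/null
python3 -m handwheel '[[[0,0,0],[1,-0.9,-10.17],1],[[0,0,0],[1,-0.9,-10.17],1],[[0,0,0],[1,-0.9,-10.17],1],[[0,0,0],[1,-0.9,-10.17],1],[[0,0,0],[1,-0.9,-10.17],1],[[0,0,0],[1,-0.9,-10.17],1],[[0,0,0],[1,-0.9,-10.17],1],[[0,0,0],[1,-0.9,-10.17],1]]'
python3 -m handwheel '[[[0.3,-1.83,2.12],[0,0,0],1],[[0.3,-1.83,2.12],[0,0,0],1],[[0.3,-1.83,2.12],[0,0,0],1],[[0.3,-1.83,2.12],[0,0,0],1],[[0,1.73,1],[0,0,0],1],[[0,1.73,1],[0,0,0],1],[[0,0,0],[0,0,0],1],[[0,0,0],[0,0,0],1]]'
cat >> plan.py <<'E'
def held():
    o=bot.get_obs(); R=Ro.from_euler('xyz',o["orientation"]).as_matrix()
    p0,R0=tcp(np.eye(3),np.zeros(3),-.034,1); Rb=R@R0.T; org=o["position"]-Rb@p0
    for c in([.035,24e-3,.004],[.035,-24e-3,.004]): print("corner px",proj("top",org+Rb@c).round(1))
E
python3 - <<'E'
from plan import *
insert(2,ups=(.05,0)); held()
p,d=optics.capture('top'); im=np.ascontiguousarray(p[:,:,::-1]); cv2.imwrite('pics/t8.png',im)
h=cv2.cvtColor(im,cv2.COLOR_BGR2HSV); m=cv2.inRange(h,(50,90,20),(85,255,255)); m[:140]=0;m[200:]=0
n,l,s,_=cv2.connectedComponentsWithStats(m); print(s[1:])
for r in range(170,184): print(r,im[r,280:298,2])
E
```

```text
time_s: 38.1
position: [0.5995, 0.0892, 0.2236]
orientation: [-2.443, -0.004, -1.688]
ft_force: [0.2, -0.3, -1.9]
gripper_width: 0.0025
grasp_force: 78.4
time_s: 39.1
position: [0.696, 0.0656, 0.1702]
orientation: [-2.441, -0.0, -1.693]
ft_force: [0.0, 0.6, -0.8]
gripper_width: 0.0021
grasp_force: 78.5
up 0.05
pos [0.696  0.0656 0.1702] target [0.6877 0.0665 0.1493] q [-0.06  0.22  1.89 -0.13  0.34 -2.97] t 39.1 f [ 0.   0.6 -0.8] w 0.0021
 shift in current axes cm [0.   1.99 1.06]  | turn deg [-0.14  0.    0.02] | after turn cm [0.   1.99 1.07]
up 0
pos [0.696  0.0656 0.1702] target [0.6707 0.0686 0.1023] q [-0.06  0.22  1.89 -0.13  0.34 -2.97] t 39.1 f [ 0.   0.6 -0.8] w 0.0021
 shift in current axes cm [0.   6.33 3.55]  | turn deg [-0.14  0.    0.02] | after turn cm [0.   6.32 3.57]
corner px [287.3 176.9]
corner px [266. 174.]
[[278 156  10  21 134]
 [232 168   5   7  17]
 [248 171   5   4  12]
 [246 177   1   1   1]]
170 [11 11  9  7 10  4  7 15 89 89 85 84 84 85 83 85 86 81]
171 [ 9  5  6  9 11  5  5 17 89 87 82 84 83 84 85 84 84 85]
172 [11  9 10 12 14 11  7 16 92 87 85 84 85 84 86 84 84 84]
173 [ 8  7  7  9 12  9  7 16 92 88 86 86 84 85 85 84 82 85]
174 [ 0  0  0  0  6  7  9 13 89 87 85 86 82 84 83 85 84 85]
175 [121  96 113  77  27  44   8   6  52  76  78  75  79  79  81  83  83  82]
176 [132 119 103 104 109  73  31  15 149 151 165 135 129  99  94  55  76  75]
177 [155 152 149 150 149 151 154 150 143 139 138 140 143 145 148 150 152 164]
178 [ 92 107 126 129 162 168 154 149 147 145 142 141 140 141 140 141 140 142]
179 [ 58  84  81  77  76  54  57  86 101 122 128 159 167 153 149 147 146 144]
180 [ 25  89  88  86  83  83  82  82  82  77  76  76  51  56  85 101 123 135]
181 [ 2 40 86 85 85 84 83 82 81 80 77 79 80 80 82 77 77 76]
182 [  3   0  91  89  84  85  82  83  80  97 116  97  93  77  73  74  75  78]
183 [  7   0  43  86  86  86  82  84  81  93 145 149 147 151 149 134 131 117]
```

The right edge is at 287.5 px against a predicted 287.3, so I'll insert it.

```bash
python3 -m handwheel '[[[0,0.87,0.5],[0,0,0],1],[[0,0.87,0.5],[0,0,0],1],[[0,0.6,0.35],[0,0,0],1],[[0,0.6,0.35],[0,0,0],1],[[0,0.6,0.35],[0,0,0],1],[[0,0,0],[0,0,0],1]]'|grep -E "pos|ft_f"
python3 -m handwheel '[[[0,0.6,0.35],[0,0,0],1],[[0,0.6,0.35],[0,0,0],1],[[0,0.6,0.35],[0,0,0],1],[[0,0.6,0.35],[0,0,0],1],[[0,0.34,0.2],[0,0,0],1],[[0,0,0],[0,0,0],1]]'|grep -E "pos|ft_f"
python3 - <<'E'
from plan import *
insert(2,ups=(0,))
E
```

```text
position: [0.6816, 0.0675, 0.13]
ft_force: [0.7, -0.2, -0.3]
position: [0.6722, 0.0688, 0.1017]
ft_force: [0.2, 0.3, -0.6]
up 0
pos [0.6722 0.0688 0.1017] target [0.6707 0.0686 0.1023] q [-0.05  0.3   1.97 -0.25  0.18 -2.84] t 40.6 f [ 0.2  0.3 -0.6] w 0.0024
 shift in current axes cm [ 0.03  0.07 -0.14]  | turn deg [-0.18  0.02  0.03] | after turn cm [ 0.03  0.07 -0.14]
```

```bash
python3 -m handwheel '[[[0,0.17,0.1],[0,0,0],1],[[0,0,0],[0,0,0],1]]'|grep -E "pos|ft_f"
python3 -m handwheel '[[[0,0.17,0.1],[0,0,0],1],[[0,0,0],[0,0,0],1]]'|grep -E "pos|ft_f"
python3 -m handwheel '[[[0,0.17,0.1],[0,0,0],1],[[0,0,0],[0,0,0],1]]'|grep -E "pos|ft_f"
```

```text
position: [0.6727, 0.0688, 0.1016]
ft_force: [-2.1, 0.4, 8.5]
position: [0.6728, 0.0689, 0.1016]
ft_force: [-10.9, -0.6, 20.0]
position: [0.6729, 0.0689, 0.1015]
ft_force: [-20.7, -1.5, 32.2]
```

```bash
python3 -m handwheel '[[[0,-0.1,-0.06],[0,0,0],0.8],[[0,0,0],[0,0,0],0.75],[[0,0,0],[0,0,0],0.75],[[0,0,0],[0,0,0],0.75],[[0,0,-1],[0,0,0],0.75],[[0,0,-2],[0,0,0],0.75],[[0,0,-3],[0,0,0],0.75],[[0,0,-3],[0,0,0],0.75],[[0,0,-3],[0,0,0],0.75],[[0,0,-2],[0,0,0],0.75],[[0,0,0],[0,0,0],0.75]]'
cat >> plan.py <<'E'
def pickm(b,extra=.08):
    Rb=flat(b[1]); org=np.array([b[0][0],b[0][1],0]); p,R=tcp(Rb,org,-.034,-1)
    print("pre"); go(p-R[:,2]*extra,R); print("grasp"); go(p,R)
def insertm(i,ups=(.11,.05,0),**k):
    for up in ups:
        Rb,org=inslot(i,up=up,**k); p,R=tcp(Rb,org,-.034,-1); print("up",up); go(p,R)
E
python3 - <<'E'
from plan import *
p,d=optics.capture('top'); im=np.ascontiguousarray(p[:,:,::-1]); B=boards(im); print(B)
cv2.imwrite('pics/t9c.png',cv2.resize(im[130:280,160:360],None,fx=4,fy=4,interpolation=2))
pickm(B[0])
E
```

```text
time_s: 42.78
position: [0.5806, 0.0802, 0.2057]
orientation: [-2.438, 0.0, -1.692]
ft_force: [-0.3, -0.4, 0.7]
gripper_width: 0.0211
grasp_force: 0.0
[(array([ 0.51813387, -0.19649844,  0.004     ]), np.float64(23.202442008818227), [np.float64(0.048), np.float64(0.0699)])]
pre
pos [0.5807 0.08   0.2047] target [ 0.4373 -0.2312  0.0955] q [-0.04 -0.09  2.13 -0.14  0.4  -2.95] t 42.8 f [ 0.5  0.7 -0.1] w 0.0213
 shift in current axes cm [32.63 15.04  1.58]  | turn deg [ -9.97 -17.36 -24.71] | after turn cm [22.95 27.49 -3.27]
grasp
pos [0.5807 0.08   0.2047] target [ 0.474  -0.2154  0.0262] q [-0.04 -0.09  2.13 -0.14  0.4  -2.95] t 42.8 f [ 0.5  0.7 -0.1] w 0.0213
 shift in current axes cm [30.62 16.87  9.1 ]  | turn deg [ -9.97 -17.36 -24.71] | after turn cm [22.95 27.49  4.73]
```

View pics/t9c.png

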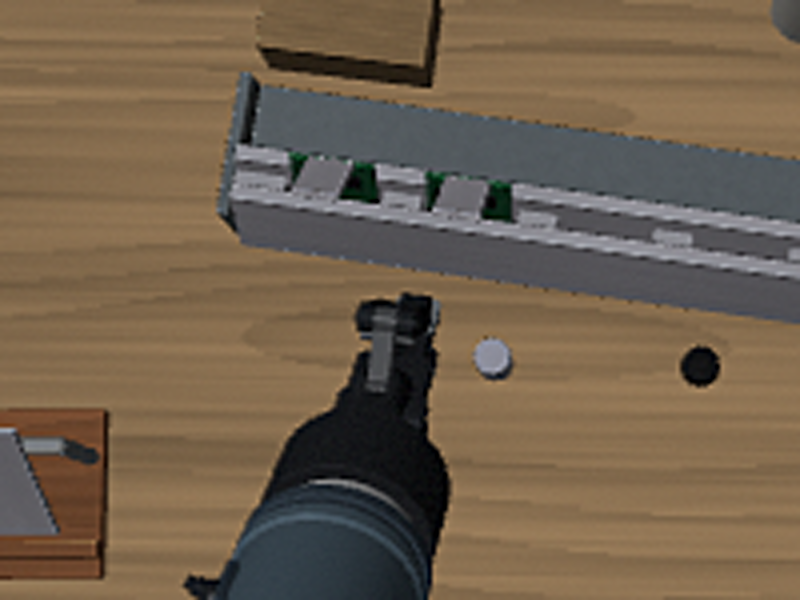

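Boards A and B are home in slots 3 and 2. I'll unwind the wrist the long way, so board C can be inserted with the last joint mid-range.

```bash
python3 -m handwheel '[[[0,0,0],[0,0,10.5],0.8],[[0,0,0],[0,0,10.5],0.8],[[0,0,0],[0,0,10.5],0.8],[[0,0,0],[0,0,10.5],0.8],[[0,0,0],[0,0,10.5],0.8],[[0,0,0],[0,0,10.5],0.8],[[0,0,0],[0,0,10.5],0.8],[[0,0,0],[0,0,10.5],0.8],[[0,0,0],[0,0,10.5],0.8],[[0,0,0],[0,0,10.5],0.8],[[0,0,0],[0,0,10.5],0.8],[[0,0,0],[0,0,10.5],0.8]]' >/dev/null
python3 -m handwheel '[[[0,0,0],[0,0,10.5],0.8],[[0,0,0],[0,0,10.5],0.8],[[0,0,0],[0,0,10.5],0.8],[[0,0,0],[0,0,10.5],0.8],[[0,0,0],[0,0,10.5],0.8],[[0,0,0],[0,0,10.5],0.8],[[0,0,0],[0,0,10.5],0.8],[[0,0,0],[0,0,10.5],0.8],[[0,0,0],[0,0,10.5],0.8],[[0,0,0],[0,0,10.5],0.8],[[0,0,0],[0,0,10.5],0.8],[[0,0,0],[0,0,10.5],0.8]]' >/dev/null
python3 -m handwheel '[[[0,0,0],[0,0,10.5],0.8],[[0,0,0],[0,0,10.5],0.8],[[0,0,0],[0,0,10.5],0.8],[[0,0,0],[0,0,10.5],0.8],[[0,0,0],[0,0,10.5],0.8],[[0,0,0],[0,0,10.5],0.8],[[0,0,0],[0,0,0],0.8],[[0,0,0],[0,0,0],0.8]]'
python3 - <<'E'
from plan import *
pickm(([.5181,-.1965],23.2))
E
```

```text
time_s: 46.82
position: [0.5805, 0.0798, 0.203]
orientation: [-2.607, -0.474, -1.036]
ft_force: [0.1, -0.7, 0.7]
gripper_width: 0.0171
grasp_force: 0.0
pre
pos [0.5805 0.0798 0.203 ] target [ 0.4372 -0.2312  0.0955] q [-0.04 -0.09  2.13 -0.14  0.4   2.55] t 46.8 f [ 0.1 -0.7  0.7] w 0.0171
 shift in current axes cm [12.39 33.64  1.52]  | turn deg [ -2.37 -19.73  20.01] | after turn cm [22.94 27.39 -3.4 ]
grasp
pos [0.5805 0.0798 0.203 ] target [ 0.474  -0.2154  0.0262] q [-0.04 -0.09  2.13 -0.14  0.4   2.55] t 46.8 f [ 0.1 -0.7  0.7] w 0.0171
 shift in current axes cm [ 9.69 33.49  9.05]  | turn deg [ -2.37 -19.73  20.01] | after turn cm [22.94 27.39  4.6 ]
```

```bash
python3 -m handwheel '[[[1.24,3.36,0.15],[0,0,0],0.8],[[1.24,3.36,0.15],[0,0,0],0.8],[[1.24,3.36,0.15],[0,0,0],0.8],[[1.24,3.36,0.15],[0,0,0],0.8],[[1.24,3.36,0.15],[0,0,0],0.8],[[1.24,3.36,0.15],[0,0,0],0.8],[[1.24,3.36,0.15],[0,0,0],0.8],[[1.24,3.36,0.15],[0,0,0],0.8],[[0,0,0],[0,0,0],0.8]]'
python3 -m handwheel '[[[0,0,0],[-0.8,-6.58,6.67],0.8],[[0,0,0],[-0.8,-6.58,6.67],0.8],[[0,0,0],[-0.8,-6.58,6.67],0.8],[[0,0,0],[0,0,0],0.8],[[0,0,0],[0,0,0],0.8]]'
python3 - <<'E'
from plan import *
p,d=optics.capture('top'); im=np.ascontiguousarray(p[:,:,::-1]); B=boards(im); print(B)
pickm(([.5181,-.1965],23.2))
E
```

```text
time_s: 47.95
position: [0.4647, -0.1706, 0.1169]
orientation: [-2.606, -0.473, -1.042]
ft_force: [-0.1, 1.1, -0.2]
gripper_width: 0.0172
grasp_force: 0.0
time_s: 48.58
position: [0.4654, -0.1669, 0.1168]
orientation: [-2.617, -0.0, -1.166]
ft_force: [0.5, -0.3, 0.6]
gripper_width: 0.0172
grasp_force: 0.0
[(array([ 0.51801921, -0.19648153,  0.004     ]), np.float64(23.49219782383208), [np.float64(0.0478), np.float64(0.0701)])]
pre
pos [ 0.4651 -0.1667  0.1168] target [ 0.4372 -0.2312  0.0955] q [-0.92  0.02  2.17  0.65  0.92  1.42] t 48.6 f [-0.6  0.   0. ] w 0.0168
 shift in current axes cm [ 4.83  5.48 -0.72]  | turn deg [-0.08  0.02 -0.03] | after turn cm [ 4.83  5.48 -0.71]
grasp
pos [ 0.4651 -0.1667  0.1168] target [ 0.474  -0.2154  0.0262] q [-0.92  0.02  2.17  0.65  0.92  1.42] t 48.6 f [-0.6  0.   0. ] w 0.0168
 shift in current axes cm [4.83 5.49 7.28]  | turn deg [-0.08  0.02 -0.03] | after turn cm [4.83 5.48 7.29]
```

```bash
python3 -m handwheel '[[[1.61,1.83,-0.24],[0,0,0],0.8],[[1.61,1.83,-0.24],[0,0,0],0.8],[[1.61,1.83,-0.24],[0,0,0],0.8],[[0,0,0],[0,0,0],0.8],[[0,0,0],[0,0,0],0.8]]'
python3 - <<'E'
from plan import *
pickm(([.5181,-.1965],23.3))
E
```

```text
time_s: 49.25
position: [0.4373, -0.2314, 0.0959]
orientation: [-2.616, 0.002, -1.168]
ft_force: [0.9, 0.4, -0.9]
gripper_width: 0.017
grasp_force: 0.0
pre
pos [ 0.4373 -0.2314  0.0959] target [ 0.4373 -0.2313  0.0955] q [-1.07  0.11  2.13  0.66  0.96  1.27] t 49.2 f [ 0.9  0.4 -0.9] w 0.017
 shift in current axes cm [-0.01  0.02  0.03]  | turn deg [-0.1  -0.02 -0.23] | after turn cm [-0.01  0.02  0.03]
grasp
pos [ 0.4373 -0.2314  0.0959] target [ 0.474  -0.2155  0.0262] q [-1.07  0.11  2.13  0.66  0.96  1.27] t 49.2 f [ 0.9  0.4 -0.9] w 0.017
 shift in current axes cm [-0.02  0.04  8.03]  | turn deg [-0.1  -0.02 -0.23] | after turn cm [-0.01  0.02  8.03]
```

```bash
python3 -m handwheel '[[[0,0.03,2],[-0.1,0,-0.2],0.8],[[0,0,2],[0,0,0],0.8],[[0,0,2],[0,0,0],0.8],[[0,0,1],[0,0,0],0.8],[[0,0,1],[0,0,0],0.8],[[0,0,0],[0,0,0],0.8],[[0,0,0],[0,0,0],0.8]]'
python3 - <<'E'
from plan import *
pickm(([.5181,-.1965],23.3))
p,d=optics.capture('top'); print(boards(np.ascontiguousarray(p[:,:,::-1])))
E
```

```text
time_s: 50.12
position: [0.4741, -0.2172, 0.027]
orientation: [-2.618, -0.001, -1.165]
ft_force: [0.8, -0.9, -0.4]
gripper_width: 0.017
grasp_force: 0.0
pre
pos [ 0.4741 -0.2172  0.027 ] target [ 0.4373 -0.2313  0.0955] q [-0.97  0.31  2.09  0.76  0.79  1.2 ] t 50.1 f [ 0.8 -0.9 -0.4] w 0.017
 shift in current axes cm [-0.15 -0.02 -7.91]  | turn deg [-0.   -0.08 -0.04] | after turn cm [-0.16 -0.02 -7.91]
grasp
pos [ 0.4741 -0.2172  0.027 ] target [ 0.474  -0.2155  0.0262] q [-0.97  0.31  2.09  0.76  0.79  1.2 ] t 50.1 f [ 0.8 -0.9 -0.4] w 0.017
 shift in current axes cm [-0.16 -0.02  0.09]  | turn deg [-0.   -0.08 -0.04] | after turn cm [-0.16 -0.02  0.09]
[(array([ 0.51700969, -0.19698172,  0.004     ]), np.float64(23.20244929586854), [np.float64(0.048), np.float64(0.0711)])]
```

```bash
python3 -m handwheel '[[[-0.16,0,0.05],[0,0,0],0.8],[[0,0,0],[0,0,0],1],[[0,0,0],[0,0,0],1],[[0,0,0],[0,0,0],1],[[0,-0.5,-0.87],[0,0,0],1],[[0,-1,-1.73],[0,0,0],1],[[0,-1.5,-2.6],[0,0,0],1],[[0,-1.5,-2.6],[0,0,0],1],[[0,-1.5,-2.6],[0,0,0],1],[[0,-1.5,-2.6],[0,0,0],1],[[0,0,0],[0,0,0],1]]' 80
python3 - <<'E'
from plan import *
insertm(1,ups=(.07,));insertm(0,ups=(.07,))
E
```

```text
time_s: 51.55
position: [0.4745, -0.2167, 0.179]
orientation: [-2.617, -0.006, -1.166]
ft_force: [0.1, -0.3, -1.5]
gripper_width: 0.0022
grasp_force: 78.3
up 0.07
pos [ 0.4745 -0.2167  0.179 ] target [ 0.685  -0.0117  0.1681] q [-0.97 -0.02  2.05  0.59  1.07  1.49] t 51.5 f [ 0.1 -0.3 -1.5] w 0.0022
 shift in current axes cm [-10.55 -23.22  14.63]  | turn deg [ -23.4    13.19 -152.82] | after turn cm [22.91 13.39 12.66]
up 0.07
pos [ 0.4745 -0.2167  0.179 ] target [ 0.6755 -0.0891  0.1681] q [-0.97 -0.02  2.05  0.59  1.07  1.49] t 51.5 f [ 0.1 -0.3 -1.5] w 0.0022
 shift in current axes cm [ -3.81 -19.8   12.69]  | turn deg [ -23.4    13.19 -152.82] | after turn cm [15.11 13.39 12.66]
```

```bash
python3 -m handwheel '[[[0,-3.1,-0.1],[0,0,0],1],[[0,-3.1,-0.1],[0,0,0],1],[[0,-3.1,-0.1],[0,0,0],1],[[0,0,0],[-1.56,0.88,-10.19],1],[[0,0,0],[-1.56,0.88,-10.19],1],[[0,0,0],[-1.56,0.88,-10.19],1],[[0,0,0],[-1.56,0.88,-10.19],1],[[0,0,0],[-1.56,0.88,-10.19],1],[[0,0,0],[-1.56,0.88,-10.19],1],[[0,0,0],[-1.56,0.88,-10.19],1]]'
python3 -m handwheel '[[[0,0,0],[-1.56,0.88,-10.19],1],[[0,0,0],[-1.56,0.88,-10.19],1],[[0,0,0],[-1.56,0.88,-10.19],1],[[0,0,0],[-1.56,0.88,-10.19],1],[[0,0,0],[-1.56,0.88,-10.19],1],[[0,0,0],[-1.56,0.88,-10.19],1],[[0,0,0],[-1.56,0.88,-10.19],1],[[0,0,0],[-1.56,0.88,-10.19],1],[[0,0,0],[0,0,0],1],[[0,0,0],[0,0,0],1]]'
python3 - <<'E'
from plan import *
insertm(0,ups=(.11,.07,))
E
```

```text
time_s: 52.8
position: [0.5455, -0.1836, 0.2238]
orientation: [3.115, -0.47, 0.047]
ft_force: [0.1, 0.4, -1.0]
gripper_width: 0.0026
grasp_force: 78.5
time_s: 54.05
position: [0.5459, -0.1841, 0.2247]
orientation: [2.448, -0.007, 1.446]
ft_force: [0.0, -0.2, -1.5]
gripper_width: 0.0023
grasp_force: 78.5
up 0.11
pos [ 0.5459 -0.1841  0.2247] target [ 0.689  -0.0908  0.2057] q [-0.74 -0.16  2.14  0.64  0.67 -1.03] t 54.0 f [ 0.  -0.2 -1.5] w 0.0023
 shift in current axes cm [11.03  8.76  9.86]  | turn deg [-0.28 -0.21 -0.38] | after turn cm [11.    8.79  9.86]
up 0.07
pos [ 0.5459 -0.1841  0.2247] target [ 0.6755 -0.0891  0.1681] q [-0.74 -0.16  2.14  0.64  0.67 -1.03] t 54.0 f [ 0.  -0.2 -1.5] w 0.0023
 shift in current axes cm [11.    5.31 11.87]  | turn deg [-0.28 -0.21 -0.38] | after turn cm [11.    5.32 11.86]
```

```bash
python3 -m handwheel '[[[1.83,1.46,1.64],[-0.28,-0.2,-0.38],1],[[1.83,1.46,1.64],[0,0,0],1],[[1.83,1.46,1.64],[0,0,0],1],[[1.83,1.46,1.64],[0,0,0],1],[[1.83,1.46,1.64],[0,0,0],1],[[1.83,1.46,1.64],[0,0,0],1],[[0,-1.73,1],[0,0,0],1],[[0,-1.73,1],[0,0,0],1],[[0,0,0],[0,0,0],1],[[0,0,0],[0,0,0],1]]'
python3 - <<'E'
from plan import *
insertm(0,ups=(.05,0))
o=bot.get_obs(); R=Ro.from_euler('xyz',o["orientation"]).as_matrix()
p0,R0=tcp(np.eye(3),np.zeros(3),-.034,-1); Rb=R@R0.T; org=o["position"]-Rb@p0
for c in([.035,24e-3,.004],[.035,-24e-3,.004]): print("corner px",proj("top",org+Rb@c).round(1))
p,d=optics.capture('top'); im=np.ascontiguousarray(p[:,:,::-1]); cv2.imwrite('pics/t10.png',im)
h=cv2.cvtColor(im,cv2.COLOR_BGR2HSV); m=cv2.inRange(h,(50,90,20),(85,255,255)); m[:140]=0;m[210:]=0
n,l,s,_=cv2.connectedComponentsWithStats(m); print(s[1:])
cv2.imwrite('pics/t10c.png',cv2.resize(im[140:220,290:400],None,fx=5,fy=5,interpolation=2))
E
```

```text
time_s: 55.3
position: [0.6759, -0.0894, 0.1695]
orientation: [2.441, 0.002, 1.451]
ft_force: [0.2, -0.5, -0.0]
gripper_width: 0.0024
grasp_force: 78.4
up 0.05
pos [ 0.6759 -0.0894  0.1695] target [ 0.6687 -0.0883  0.1493] q [-0.38  0.17  1.95  0.47  0.38 -0.64] t 55.3 f [ 0.2 -0.5 -0. ] w 0.0024
 shift in current axes cm [ 0.03 -1.86  1.08]  | turn deg [0.15 0.02 0.19] | after turn cm [ 0.02 -1.86  1.08]
up 0
pos [ 0.6759 -0.0894  0.1695] target [ 0.6517 -0.0862  0.1023] q [-0.38  0.17  1.95  0.47  0.38 -0.64] t 55.3 f [ 0.2 -0.5 -0. ] w 0.0024
 shift in current axes cm [ 0.04 -6.2   3.57]  | turn deg [0.15 0.02 0.19] | after turn cm [ 0.02 -6.19  3.58]
corner px [357.  187.2]
corner px [335.6 184.2]
[[336 165   8  18  72]
 [232 168   5   7  17]
 [357 168   5  10  28]
 [246 171   8  10  46]
 [267 173   4   9  22]
 [281 175   7  10  47]]
```

View pics/t10c.png

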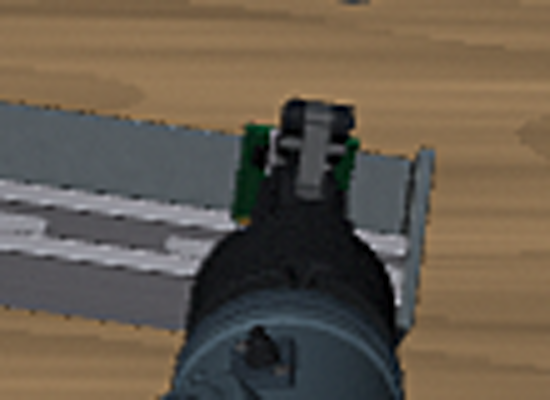

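The left foot corner is at about (336,184) against a predicted (335.6,184.2). I'll nudge it left by 0.7 mm and insert.

```bash
python3 -m handwheel '[[[0.07,-0.87,0.5],[0.1,0,0.2],1],[[0,-0.87,0.5],[0,0,0],1],[[0,-0.6,0.35],[0,0,0],1],[[0,-0.6,0.35],[0,0,0],1],[[0,-0.6,0.35],[0,0,0],1],[[0,0,0],[0,0,0],1]]'|grep -E "pos|ft_f"
python3 -m handwheel '[[[0,-0.6,0.35],[0,0,0],1],[[0,-0.6,0.35],[0,0,0],1],[[0,-0.6,0.35],[0,0,0],1],[[0,-0.6,0.35],[0,0,0],1],[[0,0,0],[0,0,0],1]]'|grep -E "pos|ft_f"
python3 - <<'E'
from plan import *
insertm(0,ups=(0,))
E
```

```text
position: [0.6608, -0.0867, 0.1292]
ft_force: [0.4, -0.4, -1.1]
position: [0.6516, -0.0856, 0.1032]
ft_force: [0.1, -1.1, -0.5]
up 0
pos [ 0.6516 -0.0856  0.1032] target [ 0.6517 -0.0862  0.1023] q [-0.39  0.25  2.03  0.76  0.25 -0.95] t 56.7 f [ 0.1 -1.1 -0.5] w 0.0026
 shift in current axes cm [-0.06 -0.04  0.08]  | turn deg [-0.08 -0.02  0.03] | after turn cm [-0.06 -0.04  0.08]
```

```bash
python3 -m handwheel '[[[0,-0.17,0.1],[0,0,0],1],[[0,0,0],[0,0,0],1]]'|grep -E "pos|ft_f"
python3 -m handwheel '[[[0,-0.17,0.1],[0,0,0],1],[[0,0,0],[0,0,0],1]]'|grep -E "pos|ft_f"
python3 -m handwheel '[[[0,-0.17,0.1],[0,0,0],1],[[0,0,0],[0,0,0],1]]'|grep -E "pos|ft_f"
```

```text
position: [0.6517, -0.0858, 0.1024]
ft_force: [0.4, 0.4, -0.3]
position: [0.6521, -0.0862, 0.102]
ft_force: [0.1, 1.0, 5.1]
position: [0.6526, -0.0868, 0.1016]
ft_force: [0.5, 0.3, 9.4]
```

```bash
python3 -m handwheel '[[[0,-0.17,0.1],[0,0,0],1],[[0,0,0],[0,0,0],1]]'|grep -E "pos|ft_f"
python3 -m handwheel '[[[0,0.1,-0.06],[0,0,0],0.8],[[0,0,0],[0,0,0],0.75],[[0,0,0],[0,0,0],0.75],[[0,0,0],[0,0,0],0.75],[[0,0,-1],[0,0,0],0.75],[[0,0,-2],[0,0,0],0.75],[[0,0,-3],[0,0,0],0.75],[[0,0,-3],[0,0,0],0.75],[[0,0,-3],[0,0,0],0.75],[[0,0,-3],[0,0,0],1],[[0,0,-2],[0,0,0],1],[[0,0,0],[0,0,0],1]]'
python3 - <<'E'
from plan import *
p,d=optics.capture('top'); im=np.ascontiguousarray(p[:,:,::-1]); cv2.imwrite('pics/t11.png',im)
q,d=optics.capture('side'); cv2.imwrite('pics/s11.png',q[:,:,::-1])
cv2.imwrite('pics/t11c.png',np.vstack([cv2.resize(im[145:215,205:385],(720,280),interpolation=2),np.hstack([cv2.resize(q[190:310,330:430,::-1],(260,312),interpolation=2),cv2.resize(im[210:290,400:500],(390,312),interpolation=2),np.zeros((312,70,3),np.uint8)])]))
print(boards(im)); go(lever(-.080,.2),down(6.9)); go(lever(-.080,.096),down(6.9))
E
```

```text
position: [0.653, -0.087, 0.1015]
ft_force: [-1.4, 1.5, 16.4]
time_s: 59.22
position: [0.5414, -0.0725, 0.2297]
orientation: [2.44, 0.002, 1.449]
ft_force: [-0.3, 0.3, 0.9]
gripper_width: -0.0001
grasp_force: 0.0
[]
pos [ 0.5414 -0.0723  0.2279] target [ 0.4483 -0.3649  0.2   ] q [-0.48 -0.27  2.23  0.44  0.57 -0.66] t 59.3 f [0.1 0.9 0.8] w 0.0001
 shift in current axes cm [-30.17  -6.17  -1.5 ]  | turn deg [ 39.81   4.89 -13.29] | after turn cm [-27.93 -12.76   2.79]
pos [ 0.5414 -0.0723  0.2279] target [ 0.4483 -0.3649  0.096 ] q [-0.48 -0.27  2.23  0.44  0.57 -0.66] t 59.3 f [0.1 0.9 0.8] w 0.0001
 shift in current axes cm [-30.16 -12.86   6.47]  | turn deg [ 39.81   4.89 -13.29] | after turn cm [-27.93 -12.76  13.19]
```

View pics/t11c.png

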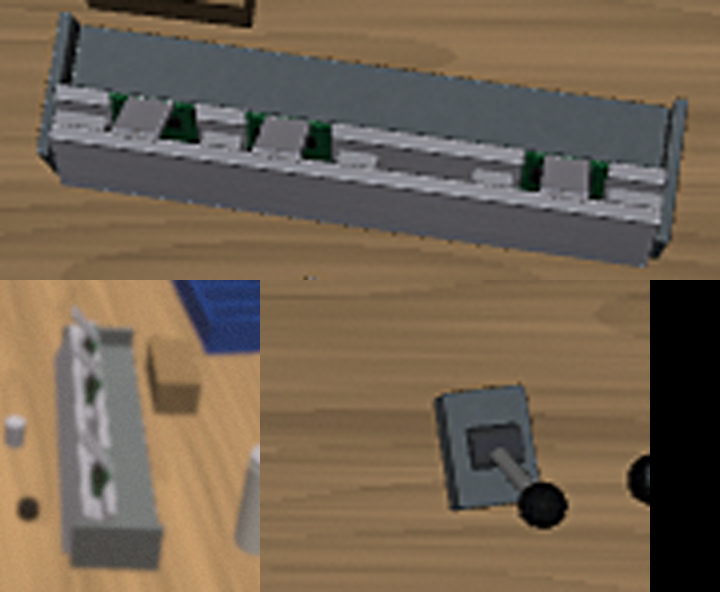

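All three boards are home and the lever is off. Next I'll push the lever back on.

```bash
python3 -m handwheel '[[[0,0,0],[9.95,1.22,-3.32],1],[[0,0,0],[9.95,1.22,-3.32],1],[[0,0,0],[9.95,1.22,-3.32],1],[[0,0,0],[9.95,1.22,-3.32],1],[[-3.49,-1.6,0.35],[0,0,0],1],[[-3.49,-1.6,0.35],[0,0,0],1],[[-3.49,-1.6,0.35],[0,0,0],1],[[-3.49,-1.6,0.35],[0,0,0],1],[[-3.49,-1.6,0.35],[0,0,0],1],[[-3.49,-1.6,0.35],[0,0,0],1],[[-3.49,-1.6,0.35],[0,0,0],1],[[-3.49,-1.6,0.35],[0,0,0],1]]'
python3 -m handwheel '[[[0,0,0],[0,0,0],1],[[0,0,0],[0,0,0],1]]'>/dev/null
python3 - <<'E'
from plan import *
go(lever(-.080,.096),down(6.9))
E
```

```text
time_s: 60.82
position: [0.4475, -0.3657, 0.1978]
orientation: [-3.14, -0.002, 1.692]
ft_force: [0.3, 0.3, 0.1]
gripper_width: 0.0
grasp_force: 0.0
pos [ 0.4479 -0.3641  0.1984] target [ 0.4483 -0.3649  0.096 ] q [-0.89  0.23  1.64  0.    1.27 -1.01] t 61.1 f [ 0.2 -0.3 -0.2] w 0.0004
 shift in current axes cm [-0.11  0.05 10.24]  | turn deg [-0.07 -0.15 -0.  ] | after turn cm [-0.08  0.03 10.24]
```

```bash
python3 -m handwheel '[[[0,0,3.4],[0,0,0],1],[[0,0,3.4],[0,0,0],1],[[0,0,3.4],[0,0,0],1],[[0,0,0],[0,0,0],1],[[0,1.2,0],[0,0,0],1],[[0,1.2,0],[0,0,0],1],[[0,1.2,0],[0,0,0],1],[[0,1.2,0],[0,0,0],1],[[0,1.2,0],[0,0,0],1],[[0,0,0],[0,0,0],1]]'|grep -E "pos|ft_f"
python3 -m handwheel '[[[0,1,0],[0,0,0],1],[[0,1,0],[0,0,0],1],[[0,0.8,0],[0,0,0],1],[[0,0,0],[0,0,0],1]]'|grep -E "pos|ft_f"
python3 -m handwheel '[[[0,0.4,0],[0,0,0],1],[[0,0,0],[0,0,0],1]]'|grep -E "pos|ft_f"
python3 -m handwheel '[[[0,0.3,0],[0,0,0],1],[[0,0,0],[0,0,0],1]]'|grep -E "pos|ft_f"
```

```text
position: [0.5087, -0.3572, 0.098]
ft_force: [-1.0, -0.3, -0.6]
position: [0.536, -0.354, 0.0978]
ft_force: [-0.1, -0.4, 1.0]
position: [0.5394, -0.3537, 0.0979]
ft_force: [0.4, 0.5, 0.6]
position: [0.5423, -0.3533, 0.0979]
ft_force: [0.3, -0.7, 0.3]
```

```bash
python3 -m handwheel '[[[0,0.2,0],[0,0,0],1],[[0,0,0],[0,0,0],1]]'|grep -E "pos|ft_f"
python3 -m handwheel '[[[0,0.2,0],[0,0,0],1],[[0,0,0],[0,0,0],1]]'|grep -E "pos|ft_f"
python3 -m handwheel '[[[0,0.2,0],[0,0,0],1],[[0,0,0],[0,0,0],1]]'|grep -E "pos|ft_f"
```

```text
position: [0.5429, -0.3532, 0.0977]
ft_force: [-7.0, -1.1, 2.4]
position: [0.5433, -0.3532, 0.0976]
ft_force: [-12.2, -0.6, 5.6]
position: [0.5437, -0.3532, 0.0975]
ft_force: [-19.0, -0.4, 8.0]
```

```bash
python3 -m handwheel '[[[0,0.2,0],[0,0,0],1],[[0,0,0],[0,0,0],1],[[0,-1,0],[0,0,0],1],[[0,-2,0],[0,0,0],1],[[0,-3,0],[0,0,0],1],[[0,0,-4],[0,0,0],1],[[0,0,-4],[0,0,0],1],[[0,-4,-4],[0,0,0],1],[[0,-4,0],[0,0,0],1],[[0,0,0],[0,0,0],1],[[0,0,0],[0,0,0],1]]'
python3 - <<'E'
from plan import *
p,d=optics.capture('top'); im=np.ascontiguousarray(p[:,:,::-1])
print("ball expected on px",proj("top",LV+RL@[.0384,0,.0922]))
cv2.imwrite('pics/fin.png',cv2.resize(im[130:330,70:540],(800,340),interpolation=2))
E
```

```text
time_s: 65.45
position: [0.4117, -0.3693, 0.218]
orientation: [3.141, 0.0, 1.691]
ft_force: [-0.3, -0.3, 1.3]
gripper_width: 0.0003
grasp_force: 0.0
ball expected on px [466.31625456 233.41237538]
```

View pics/fin.png

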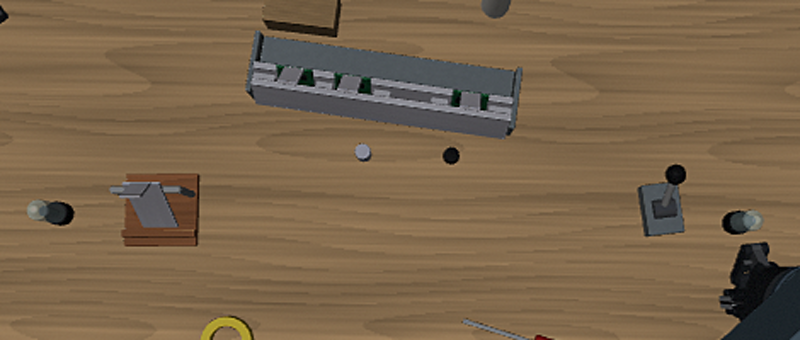

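The final picture shows the lever ball back in its "on" place at about (467,233). The blank is on the rest, the three boards are home, and both valves are standing.

```bash
python3 -c "
from station import bot
print(bot.close_job())"
```

```text
the job is handed in; nothing more can be done
None
```

I handed the job in at about 65 s: lever pulled off, blank leaning on the rest, all three boards home in slots 0, 2 and 3 with tabs facing the robot, lever pushed back on, and both valves still standing; I have no verdict back from the judging.

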